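# Pull down the drying oven's high hatch with the hooked rod

### The job

The drying oven's loading hatch is hot, so open it only with the hooked rod: pick the rod up by its wooden handle, push its bent end through the ring eye on the hatch, and gently pull the hatch out of its catch and swing it all the way down until it clicks home in the lower catch, keeping hold of it with the hook so that it does not drop. Then draw the hook out and lay the rod flat back on its grey rest, leaving the hatch fully open and the beaker, jar and dish where they are.

Things in the scene. Friction and masses are not known exactly. Their poses are not given: they have to be found in the camera images.
- oven: White bench drying oven, fixed, 300 wide, 260 deep, 335 high; origin at the centre of its underside. Its front is its own -x face (130 mm from the origin), its own y axis runs along the front, z up. The hatch is in the upper part of the front.
- hatch (a joint): Hinge of the hatch. 0 = shut (upright); grows as its top swings out and down to a rigid stop at 1.1 rad. A spring catch holds it shut: 4 to 7 N of slow pull at the eye in the first 0.1 rad, then it gives suddenly. From about 0.35 rad on it falls unless the hook holds it. At 1.04 rad a lower catch must be pulled past (5 to 6 N down at the eye); it clicks over at 1.08 and is home at 1.09 to 1.1.
- eye (a point): Centre of the steel ring eye on the hatch. The ring lies in the plane of the oven's x and z, so its hole runs along the hinge (oven y); hole 23 mm across, wire 6 mm. Hatch shut: 34 mm in front of the oven's front, 142 mm above the hinge, at mid-width; a 6 mm stem slopes from it down to the flap. It turns with the hatch; axes as the oven's when shut.
- hatch_hinge (a point): Middle of the hatch's hinge line, in the plane of the oven's front. The hatch is an aluminium flap 196 wide, 138 high, 8 thick (0.36 kg), hinged along its lower edge 165 mm above the bench. Letting it down at 0.3 to 0.5 rad/s is safe, over 1.2 is a drop. The stop is rigid, so force climbs fast there; over 15 N between rod and hatch, also from a snatch, is rough.
- pole_grip (a point): Centre of the rod's wooden handle, a flat-lying block 120 long, 24 wide, 26 high. x runs along the rod towards its bent end, z up. The 8 mm steel rod runs along x at mid-height to 135 mm from here and is bent square to its +y side as a straight prong. 0.18 kg, balanced about 30 mm ahead of here. When x points along the oven's +x, the prong points along the oven's +y.
- prong (a point): A point on the prong's axis, 20 mm out from the rod's axis (prong 8 mm thick, round tip 40 mm out). Axes as pole_grip. A load of some 4 N across the rod here twists the handle in gripping fingers, so for a hard pull grip firmly towards the handle's front end and slope the rod so that the pull runs along it; the prong turns freely in the eye.
- rest: Grey plastic rest block for the rod, fixed, 75 x 85 and 30 high, flat on top; origin at the centre of its underside. At the start the rod's handle lies across its top, centred to within 5 mm, lengthwise along the block's x.
- beaker: Glass beaker, 68 across, 85 high; origin at the centre of its underside. Leave alone.
- jar: White jar, 56 across, 75 high; origin at the centre of its underside. Leave alone.
- dish: Shallow steel dish, 90 across, 30 high; origin at the centre of its underside. Leave alone.
Not all that is in view belongs to the job. What is shaped like the part that bears pole_grip but green or white is not meant.

How it is judged:
By the outcome, as a careful person would: the job done as asked, in the order asked, and still so for the second after the job is handed in, with the robot touching nothing.
It also fails if it takes over 67 s, if anything falls off the work surface, if the arm or the gripper's body presses on something with over 40 N, if the wrist force passes 120 N, or if a joint passes its speed limit or range.

### The arm

A 6-joint arm with a two-finger parallel gripper is mounted at the origin on the work surface. World frame = base frame: x ahead of the robot, y to its left, z up, the work surface at z = 0. Lengths are in m, angles in degrees, forces in N, time in s.
With the tool pointing down it reaches from about 0.275 to 0.825 m from the base axis. Payload 5.2 kg.
Tool frame: the origin (TCP) lies midway between the tips of the shut fingers; the grasp point (between the pads) lies 19 mm behind it; x points along the fingers, y is the direction in which the jaws open and shut, and the axes are right-handed (so a half turn about x gives the same grasp; the last joint's range is limited). The gripper opens to 93 mm and grips with 3 to 60 N. Pads are 15 mm wide; open, the fingers measure 128 mm over their backs; the gripper's body (75 mm by 188 mm) begins 65 mm behind the grasp point.
Start: joints at [-86.677, 14.817, 87.949, -0, 77.235, -11.62], TCP at [0.142, -0.531, 0.219] pointing down, gripper open.
Joint ranges: [-179.93, 179.93], [-52.35, 119.4], [10.71, 147.94], [-69.91, 249.91], [12.55, 155.21], [-178.61, 178.61]. Speed limits (degrees/s): [147.25, 147.25, 180, 180, 180, 180].

### API

Orientations are given as a 3x3 rotation matrix whose columns are the frame's x, y, z axes.
In Python, from cell import manip gives the robot as it stands.
- The arm moves only by the tool arm_command, never from a script. Its arguments are lists of equal length, an entry for each row: "delta_pos": the shift along the tool's x, y, z in mm, a list of three; "dr": the turn, a rotation vector about the tool's x, y, z in rad, a list of three; "grip": the gripper's target within -1 to 1 (fully open at 1, half-way at 0, shut at -1). In form: {"delta_pos": [[tx, ty, tz], ...], "dr": [[rx, ry, rz], ...], "grip": [grip, ...]}. A call has 1 to 12 rows; each row is the pose to reach, as a shift and turn from the pose commanded when the call began, along the tool's axes at that moment; what a row does not reach only later rows make up. A row lasts 1/8 s, in which the tool goes at most 62.5 mm and 10.7 degrees, less where a joint would pass 70% of its speed; a pose out of reach is approached as far as the arm can. A call with a gripper value outside its range is refused whole. The fingers move at their own pace and stop on an object; "grip_force" is the grip in N (left out, the last holds). Time passes only in rows, so rows that repeat a pose let the fingers close. It gives the time, the measured TCP pose, the force and the opening at its end, in the units of the state.
- manip.state(): the state, without advancing time (a new reading comes with each control period).
- manip.camera(name): name is "scene" or "top" or "wrist"; returns a dict with "image" (400x640x3 uint8, blue, green, red), "intrinsics" (3x3 intrinsics, pixels), "extrinsics" (4x4, takes a point from camera to world coordinates); the wrist camera has in their place "hand_eye" (4x4, takes a point from camera to tool coordinates, whose origin is the TCP and whose axes are the tool frame's). Camera axes: x right, y up, looking along -z (the intrinsics and any distortion apply to the point x, -y, -z); pixel columns grow to the right and rows downward; lengths in m; the calibration is good to about 2 mm. A picture is of the moment at which its call begins: read the wrist's pose just before it. There is no depth.
- manip.job_done(): hands the job in, once; it reports no verdict.
The state is a dict: "t": time; "joint_positions": joint angles; "joint_velocities": joint speeds; "joint_efforts": joint torques, N m; "ee_pos": TCP position; "orientation": TCP orientation; "contact_force": force on the tool from outside, world axes, zero at the start; "ft_torque": the same for the moment, N m; "width": finger opening in m.
Only numpy, scipy, OpenCV 4.12 (cv2) and the standard library are available. Lean on these libraries where they do the work, as an engineer would, in place of code of your own. Each camera call takes 0.05 s, during which the arm holds its last target.

## Working session

There is one attempt and no reset: what is moved stays moved. The work goes in short steps, Python scripts to look and compute and a tool call to move; the robot and the scene stay as the last step left them, time stands still between calls to the robot, and variables do not carry over. Pictures are saved under pics/ and viewed, and the job is handed in when it is done.

Besides the shell and the picture viewer there is one more tool, called after ">>>" as name(argument=value, ...) on one line, values as JSON. arm_command: Moves the arm, as the interface text tells. Its arguments: {"type":"object","properties":{"delta_pos":{"type":"array"},"dr":{"type":"array"},"grip":{"type":"array"},"grip_force":{"type":"number"}},"required":["delta_pos","dr","grip"]}

```bash
ls; mkdir -p pics; python3 - <<'E'
from cell import manip
import cv2
print(manip.state())
for n in ["scene","top","wrist"]:
    c=manip.camera(n); cv2.imwrite(f"pics/{n}0.png",c["image"])
    print(n,c["intrinsics"],c.get("extrinsics",c.get("hand_eye")),[k for k in c])
E
```

```text
pics
{'t': 0.0, 'joint_positions': array([-8.66773094e+01,  1.48596589e+01,  8.80108610e+01,  2.63167905e-03,
        7.72365564e+01, -1.16218862e+01]), 'joint_velocities': array([-0.01175739,  0.11542879,  0.05591419, -0.05725897, -0.02381562,
       -0.07521433]), 'joint_efforts': array([ 7.85968823e-04, -4.37305427e+01, -2.84004092e+01,  7.19229947e-02,
        4.13280528e-02, -1.39519152e-04]), 'ee_pos': array([ 0.14182115, -0.5308252 ,  0.2178155 ]), 'orientation': array([[-6.35952375e-05,  2.57874663e-01, -9.66178376e-01],
       [ 1.86828829e-03, -9.66176661e-01, -2.57874329e-01],
       [-9.99998253e-01, -1.82149933e-03, -4.20339981e-04]]), 'contact_force': array([-0.67481977,  0.09236431, -0.10645936]), 'ft_torque': array([-0.01285354, -0.02422917,  0.00944697]), 'width': 0.09255765569801636}
scene [[449.00847065   0.         322.66694652]
 [  0.         449.00847065 192.19476805]
 [  0.           0.           1.        ]] [[-3.10467591e-01 -6.43585068e-01  6.99577112e-01  1.31624098e+00]
 [ 9.50583639e-01 -2.09589582e-01  2.29047926e-01  1.58884722e-01]
 [-7.87750626e-04  7
[... 264 characters left out ...]
       1.        ]] [[ 0.01951532  0.99331777 -0.11374954  0.36426795]
 [-0.99979169  0.0200685   0.00371988 -0.08380008]
 [ 0.00597781  0.11365325  0.99350249  1.51254604]
 [ 0.          0.          0.          1.        ]] ['image', 'intrinsics', 'extrinsics']
wrist [[281.35606928   0.         315.54152569]
 [  0.         281.35606928 198.96534551]
 [  0.           0.           1.        ]] [[ 1.32611747e-03  2.37531501e-01 -9.71378931e-01 -1.66758129e-01]
 [ 9.99999119e-01 -2.60925446e-04  1.30138533e-03 -9.71763226e-04]
 [ 5.56625300e-05 -9.71379801e-01 -2.37531638e-01 -6.56074849e-02]
 [ 0.00000000e+00  0.00000000e+00  0.00000000e+00  1.00000000e+00]] ['image', 'intrinsics', 'hand_eye']
```

View pics/scene0.png

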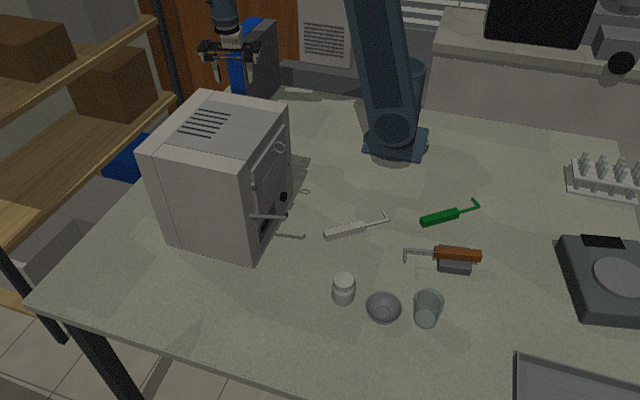

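View pics/top0.png

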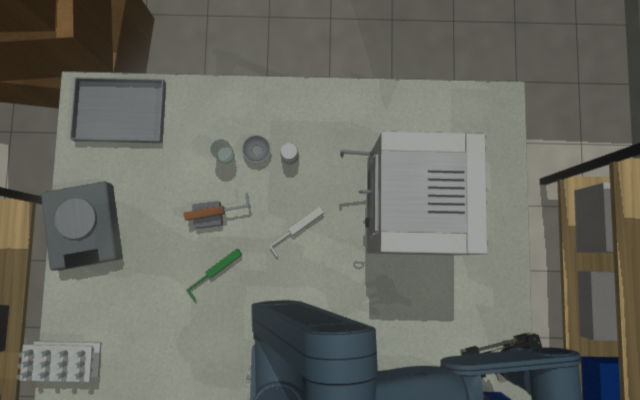

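View pics/wrist0.png

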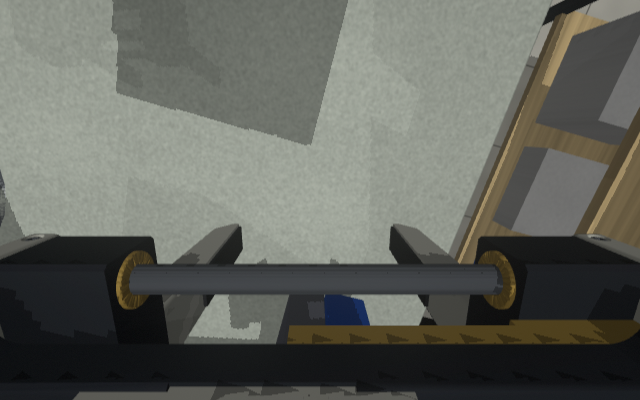

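```bash
python3 - <<'E'
import cv2
s=cv2.imread("pics/scene0.png"); t=cv2.imread("pics/top0.png")
cv2.imwrite("pics/s_oven.png",cv2.resize(s[90:270,130:330],None,fx=4,fy=3.3,interpolation=cv2.INTER_CUBIC)[:600,:800])
cv2.imwrite("pics/s_rod.png",cv2.resize(s[190:340,320:500],None,fx=4,fy=4,interpolation=cv2.INTER_CUBIC)[:600,:800])
cv2.imwrite("pics/t_all.png",cv2.resize(t[120:300,170:400],None,fx=3.4,fy=3.3,interpolation=cv2.INTER_CUBIC)[:600,:800])
E
```

```text
(no output)
```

View pics/s_oven.png

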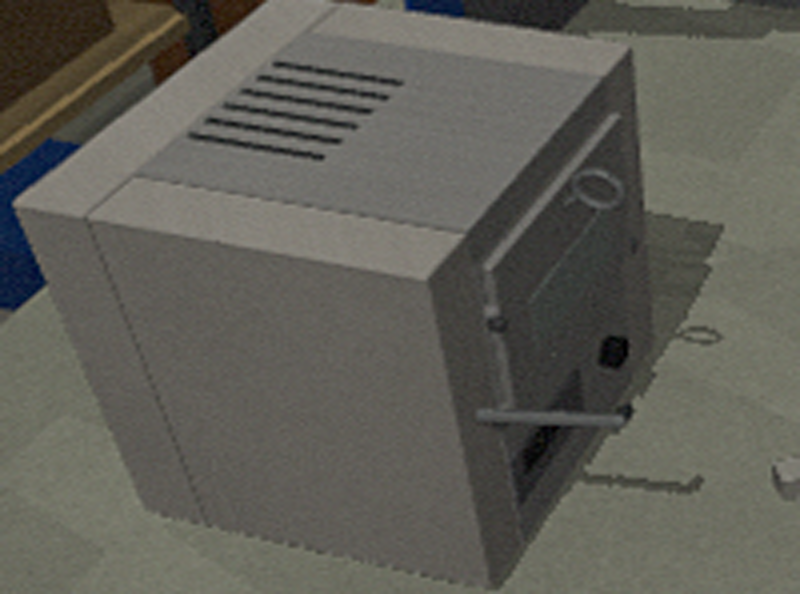

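View pics/s_rod.png

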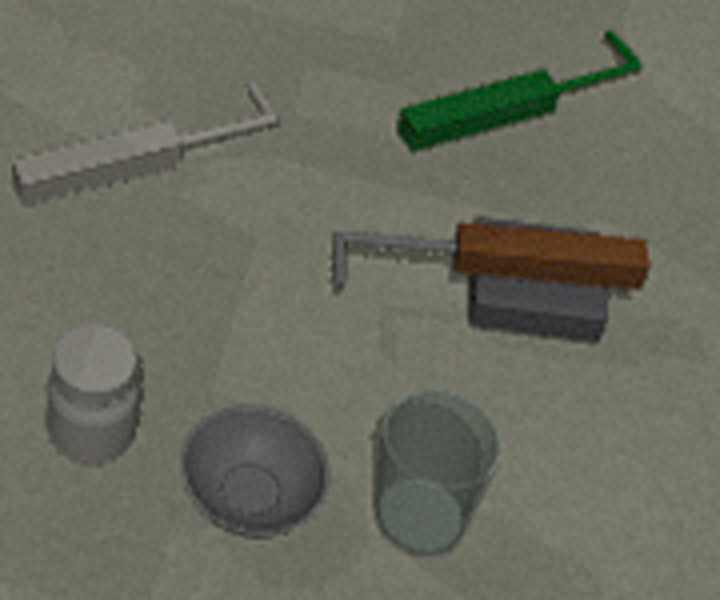

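View pics/t_all.png

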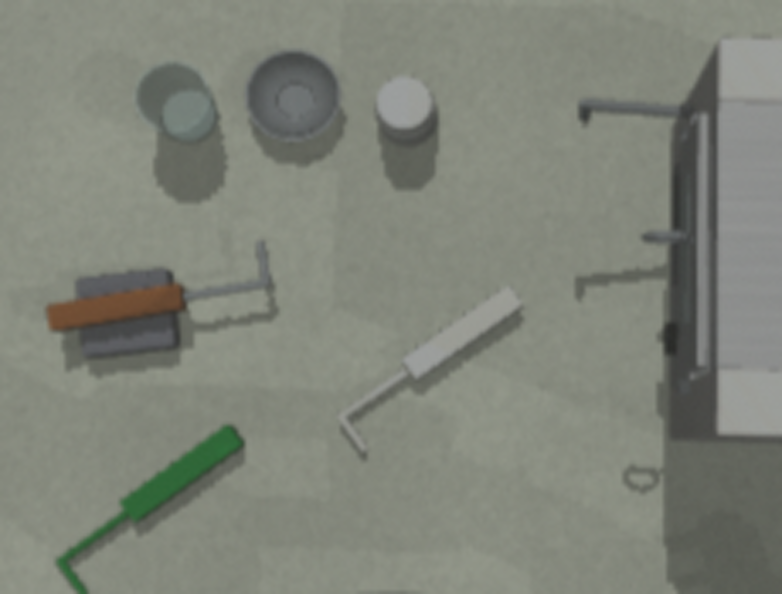

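```bash
cat > h.py <<'E'
from cell import manip
import numpy as np, cv2, json
from scipy.optimize import least_squares
from scipy.spatial.transform import Rotation as Rn
def cam(name,png=None):
    st=manip.state(); c=manip.camera(name)
    if name=="wrist":
        T=np.eye(4);T[:3,:3]=st["orientation"];T[:3,3]=st["ee_pos"]
        E=T@c["hand_eye"]
    else: E=c["extrinsics"]
    if png: cv2.imwrite("pics/"+png+".png",c["image"])
    np.savez(f"pics/{png or name}.npz",K=c["intrinsics"],E=E)
    return c["image"],c["intrinsics"],E
def ray(K,E,px):
    u,v=px; d=np.array([(u-K[0,2])/K[0,0],-(v-K[1,2])/K[1,1],-1.])
    d=E[:3,:3]@d; return E[:3,3],d/np.linalg.norm(d)
def onz(K,E,px,z):
    o,d=ray(K,E,px); return o+d*(z-o[2])/d[2]
def proj(K,E,P):
    p=(np.atleast_2d(P)-E[:3,3])@E[:3,:3]
    return np.c_[K[0,2]+K[0,0]*p[:,0]/-p[:,2],K[1,2]-K[1,1]*p[:,1]/-p[:,2]]
def tri(obs):
    A=np.zeros((3,3));b=np.zeros(3)
    for K,E,px in obs:
        o,d=ray(K,E,px);M=np.eye(3)-np.outer(d,d);A+=M;b+=M@o
    X=np.linalg.solve(A,b)
    res=[np.linalg.norm((np.eye(3)-np.outer(ray(K,E,p)[1],ray(K,E,p)[1]))@(X-ray(K,E,p)[0])) for K,E,p in obs]
    return X,res
E
python3 - <<'E'
from h import *
s,Ks,Es=cam("scene","s1"); t,Kt,Et=cam("top","t1")
S=lambda p:(Ks,Es,p); T=lambda p:(Kt,Et,p)
print("eye",tri([S((279.3,147)),T((365,191.8))]))
print("bend",tri([S((404.5,248.7)),T((248,206))]))
print("tip",tri([S((404.5,262.5)),T((247,192.7))]))
# oven
def f(p):
    x,y,a=p; c,sn=np.cos(a),np.sin(a)
    def W(q): return [x+c*q[0]-sn*q[1],y+sn*q[0]+c*q[1],q[2]]
    r=[]
    for K,E,q,px in ov:
        r+=list(proj(K,E,[W(q)])[0]-px)
    return r
ov=[(Kt,Et,(-.13,.15,.335),(381.8,131.5)),(Kt,Et,(-.13,-.15,.335),(380.9,251.2)),(Kt,Et,(.13,.15,.335),(485,133)),(Kt,Et,(.13,-.15,.335),(487,252)),
(Ks,Es,(-.13,.15,.335),(237.5,174.8)),(Ks,Es,(-.13,-.15,.335),(288,104.2)),(Ks,Es,(.13,.15,.335),(134.5,152)),(Ks,Es,(-.13,.15,0),(253.8,268.2))]
q=least_squares(f,[.35,-.4,-1.57]);print("oven",q.x,np.degrees(q.x[2]),np.round(q.fun,1))
x,y,a=q.x
R=np.array([[np.cos(a),-np.sin(a)],[np.sin(a),np.cos(a)]])
print("eye from oven",R@[-.164,0]+[x,y], "hinge",R@[-.13,0]+[x,y])
for nm,im,K,E in(("s",s,Ks,Es),("t",t,Kt,Et)):
    hsv=cv2.cvtColor(im,cv2.COLOR_BGR2HSV)
    m=cv2.inRange(hsv,(5,110,40),(18,255,255))
    n,l,stt,cc=cv2.connectedComponentsWithStats(m)
    for i in range(1,n):
        if stt[i,4]>60: print(nm,stt[i],cc[i], cv2.minAreaRect(np.argwhere(l==i)[:,::-1].astype(np.float32)))
E
```

```text
eye (array([ 0.53324502, -0.20612061,  0.30655837]), [np.float64(0.0003758852743332815), np.float64(0.00037588527433320184)])
bend (array([0.51959068, 0.12346331, 0.04085441]), [np.float64(0.0007121195998315498), np.float64(0.0007121195998315459)])
tip (array([0.56089277, 0.13023829, 0.03538093]), [np.float64(0.0021925927323561663), np.float64(0.0021925927323561663)])
oven [ 0.53344681 -0.3700884  -1.56377309] -89.59759828311027 [-2.  -0.4 -0.9  1.1 -0.8 -0.5  0.5  1.7 -0.4 -1.1 -0.1 -2.  -2.7 -1.
 -0.1  3.1]
eye from oven [ 0.53229501 -0.20609245] hinge [ 0.53253379 -0.24009161]
s [138   0  16  16 167] [145.48502994   7.20359281] ((145.5, 7.499997138977051), (17.98876190185547, 11.692694664001465), 77.00537872314453)
s [ 161    0   68  100 3696] [192.89529221  43.95914502] ((196.10931396484375, 44.09342956542969), (102.09963989257812, 49.30552291870117), 76.55138397216797)
s [ 236    0   63   63 1955] [275.84040921  21.85626598] ((267.0, 31.0), (62.0, 62.0), 90.0)
s [   0   15   77   69 2032] [28.54330709 45.97588583] ((35.87861251831055, 50.78901672363281), (81.50265502929688, 63.0
[... 329 characters left out ...]
)
s [  66   44   93   79 2345] [113.85031983  86.15906183] ((117.10861206054688, 89.42594146728516), (68.42664337158203, 89.98365783691406), 55.7131233215332)
s [167  99  10  17  69] [172.01449275 107.72463768] ((172.50001525878906, 107.00001525878906), (6.363961219787598, 16.263456344604492), 45.0)
s [434 246  48  16 579] [457.50086356 253.55094991] ((457.7137756347656, 253.5776824951172), (47.169677734375, 12.451624870300293), 5.042450904846191)
t [    0     0   145   106 10627] [56.9937894  42.07349205] ((72.0, 52.5), (105.0, 144.0), 90.0)
t [184 207  39  13 273] [203.49450549 212.65201465] ((203.37062072753906, 212.6311798095703), (7.110658645629883, 38.6374397277832), 80.13418579101562)
```

```bash
python3 - <<'E'
from h import *
d=np.load("pics/t1.npz");K,E=d["K"],d["E"]
c=onz(K,E,(203.4,212.65),.054);print("handle c",c)
b=cv2.boxPoints(((203.37,212.63),(7.11,38.64),80.13))
for p in b: print(p,onz(K,E,p,.056))
bend=np.array([.5196,.1235]); v=bend-c[:2]; print(v,np.linalg.norm(v),np.degrees(np.arctan2(v[1],v[0])))
for n,px in dict(beaker=(222,155),dish=(256.5,149.5),jar=(289,152)).items(): print(n,onz(K,E,px,.05))
# rest corners from crop
for p in [(78,278),(168,270),(178,345),(85,357)]:
    q=(170+p[0]/3.4,120+p[1]/3.3); print("rest",onz(K,E,q,.03))
# catch arm
for p in [(585,105),(690,108)]:
    q=(170+p[0]/3.4,120+p[1]/3.3); print("catch",onz(K,E,q,.17))
E
```

```text
handle c [0.495467   0.25444184 0.054     ]
[183.72658 212.43933] [0.49473623 0.31310246 0.056     ]
[221.79466 205.81592] [0.5170748  0.19956853 0.056     ]
[223.01341 212.82068] [0.49595535 0.19501612 0.056     ]
[184.94533 219.44409] [0.47369582 0.30837456 0.056     ]
[ 0.024133   -0.13094184] 0.13314715995908055 -79.55739027475543
beaker [0.6742202 0.2066744 0.05     ]
dish [0.6935945  0.10165817 0.05      ]
jar [0.68785858 0.00176325 0.05      ]
rest [0.52287274 0.29324755 0.03      ]
rest [0.5319977  0.21245327 0.03      ]
rest [0.46231677 0.20051003 0.03      ]
rest [0.44954947 0.28339852 0.03      ]
catch [ 0.66494686 -0.15471934  0.17      ]
catch [ 0.66415147 -0.24182913  0.17      ]
```

```bash
cat > plan.py <<'E'
from h import *
import os
def getcmd():
    if os.path.exists("cmd.json"):
        d=json.load(open("cmd.json")); return np.array(d["p"]),np.array(d["R"])
    a=np.radians(-75.055); y=np.array([np.cos(a),np.sin(a),0]); x=np.array([0,0,-1.]); 
    return np.array([.142,-.531,.219]),np.c_[x,y,np.cross(x,y)]
def setcmd(p,R): json.dump(dict(p=list(map(float,p)),R=np.array(R).tolist()),open("cmd.json","w"))
def rows(poses,commit=True):
    "poses: list of (p,R). prints rows and stores the last (rounded) as commanded"
    p0,R0=getcmd(); D=[];Q=[]
    for p,R in poses:
        D.append([round(float(v),1) for v in R0.T@(np.array(p)-p0)*1000])
        Q.append([round(float(v),4) for v in Rn.from_matrix(R0.T@R).as_rotvec()])
    print("delta_pos",json.dumps(D)); print("dr",json.dumps(Q))
    if commit: setcmd(p0+R0@np.array(D[-1])/1000, R0@Rn.from_rotvec(Q[-1]).as_matrix())
def chk(log=True):
    s=manip.state(); p,R=getcmd()
    print("t",round(s["t"],2),"p",s["ee_pos"].round(4),"err mm",((s["ee_pos"]-p)*1000).round(1),"rot err deg",np.degrees(Rn.from_matrix(R.T@s["orientation"]).as_rotvec()).round(2),
     "\nj",s["joint_positions"].round(2),"F",s["contact_force"].round(2),"M",s["ft_torque"].round(2),"w",round(s["width"],4))
    if log: open("log.jsonl","a").write(json.dumps(dict(j=s["joint_positions"].tolist(),p=s["ee_pos"].tolist(),R=s["orientation"].tolist()))+"\n")
    return s
def rodR(az,phi=0,lean=0):
    "rod frame with azimuth az deg, pitched up phi deg; tool leaning by lean deg towards rod +x -> (Rrod, Rtool)"
    a=np.radians(az); h=np.array([np.cos(a),np.sin(a),0]); u=np.array([0,0,1.])
    f=np.radians(phi); x=h*np.cos(f)+u*np.sin(f); z=-h*np.sin(f)+u*np.cos(f); y=np.cross(z,x)
    l=np.radians(lean); tx=-z*np.cos(l)-x*np.sin(l); tz=x*np.cos(l)-z*np.sin(l); ty=np.cross(tz,tx)
    return np.c_[x,y,z],np.c_[tx,ty,tz]
E
python3 - <<'E'
from plan import *
chk()
p0,R0=getcmd()
_,Rt=rodR(-79.3)
rows([([.2,-.47,.42],R0),([.518,.1365,.2],Rt)])
E
```

```text
t 0.25 p [ 0.1418 -0.5312  0.2183] err mm [-0.2 -0.2 -0.7] rot err deg [ 0.    0.01 -0.05] 
j [-86.68  14.84  87.98   0.    77.23 -11.62] F [ 0.07 -0.79 -0.13] M [ 0.05 -0.    0.01] w 0.0932
delta_pos [[-201.0, -44.0, -71.8], [19.0, -548.0, -535.4]]
dr [[0.0, 0.0, 0.0], [-1.4967, 0.0, 0.0]]
```

>>> arm_command(delta_pos=[[-100, -22, -36], [-190, -44, -72], [-201, -80, -100], [-190, -140, -145], [-180, -200, -190], [-170, -250, -230], [-165, -300, -270], [-161, -345, -310], [-140, -390, -360], [-115, -440, -420], [-80, -490, -480], [-30, -530, -520]], dr=[[0, 0, 0], [0, 0, 0], [-0.15, 0, 0], [-0.3, 0, 0], [-0.45, 0, 0], [-0.6, 0, 0], [-0.75, 0, 0], [-0.9, 0, 0], [-1.05, 0, 0], [-1.2, 0, 0], [-1.35, 0, 0], [-1.4967, 0, 0]], grip=[0.6, 0.6, 0.6, 0.6, 0.6, 0.6, 0.6, 0.6, 0.6, 0.6, 0.6, 0.6])

```text
t: 1.75
ee_pos: [0.451, 0.0257, 0.3064]
orientation: [[0.003, 0.982, 0.191], [-0.001, 0.191, -0.982], [-1.0, 0.002, 0.001]]
contact_force: [0.5, -1.5, -0.5]
width: 0.0746
```

```bash
python3 - <<'E'
from plan import *
p0,R0=getcmd()
# undo: commit earlier was final row; recompute
a=np.radians(-75.055); y=np.array([np.cos(a),np.sin(a),0]); x=np.array([0,0,-1.]); R=np.c_[x,y,np.cross(x,y)]
p=np.array([.142,-.531,.219])+R@np.array([-30,-530,-520])/1000
print(p); setcmd(p,R@Rn.from_rotvec([-1.4967,0,0]).as_matrix()); chk()
_,Rt=rodR(-79.3)
rows([([.518,.1365,.2],Rt)],commit=False)
s=manip.state(); print(s["orientation"].T@(np.array([.518,.1365,.2])-s["ee_pos"])*1000)
E
```

```text
[0.50772779 0.11517582 0.249     ]
t 1.75 p [0.451  0.0257 0.3064] err mm [-56.7 -89.4  57.4] rot err deg [-0.32 -0.07  0.14] 
j [-1.092e+01  1.590e+00  9.144e+01 -1.000e-02  8.682e+01 -2.194e+01] F [ 0.54 -1.51 -0.54] M [-0.03 -0.12  0.04] w 0.0746
delta_pos [[49.0, 14.1, -19.0]]
dr [[-0.0, 0.0, 0.0]]
[106.52327616  86.69282093 -96.03514247]
```

>>> arm_command(delta_pos=[[0, 0, 0], [0, 0, 0]], dr=[[0, 0, 0], [0, 0, 0]], grip=[0.6, 0.6])

```text
t: 2.0
ee_pos: [0.4496, 0.0236, 0.3065]
orientation: [[-0.0, 0.983, 0.186], [-0.001, 0.186, -0.983], [-1.0, -0.001, 0.0]]
contact_force: [-0.7, 0.7, -0.3]
width: 0.0744
```

```bash
python3 - <<'E'
from plan import *
chk()
E
```

```text
t 2.0 p [0.4496 0.0236 0.3065] err mm [-58.2 -91.5  57.5] rot err deg [-0.   -0.03 -0.03] 
j [-1.121e+01  1.540e+00  9.148e+01 -4.000e-02  8.700e+01 -2.191e+01] F [-0.73  0.67 -0.26] M [-0.03 -0.12 -0.02] w 0.0744
```

```bash
cat >> plan.py <<'E'
def sync():
    s=manip.state(); setcmd(s["ee_pos"]+[0,0,.0008],s["orientation"])
E
python3 - <<'E'
from plan import *
sync()
_,Rt=rodR(-79.3)
rows([([.518,.1365,.2],Rt)])
E
```

```text
delta_pos [[107.2, 88.3, -98.2]]
dr [[0.0, 0.0005, 0.0005]]
```

>>> arm_command(delta_pos=[[36, 30, -33], [72, 60, -66], [107.2, 88.3, -98.2], [107.2, 88.3, -98.2], [107.2, 88.3, -98.2]], dr=[[0, 0, 0], [0, 0, 0], [0, 0.0005, 0.0005], [0, 0.0005, 0.0005], [0, 0.0005, 0.0005]], grip=[0.6, 0.6, 0.6, 0.6, 0.6])

```text
t: 2.62
ee_pos: [0.5188, 0.135, 0.2004]
orientation: [[0.002, 0.983, 0.184], [-0.0, 0.184, -0.983], [-1.0, 0.002, 0.0]]
contact_force: [-0.3, -0.1, 0.4]
width: 0.0743
```

```bash
python3 - <<'E'
from plan import *
chk()
cam("wrist","w1")
E
```

```text
t 2.62 p [0.5188 0.135  0.2004] err mm [ 0.7 -1.5  0.4] rot err deg [ 0.11 -0.02  0.11] 
j [ 2.660e+00  1.407e+01  9.157e+01 -1.000e-02  7.426e+01 -7.920e+00] F [-0.31 -0.08  0.42] M [-0.02 -0.1  -0.04] w 0.0743
```

View pics/w1.png

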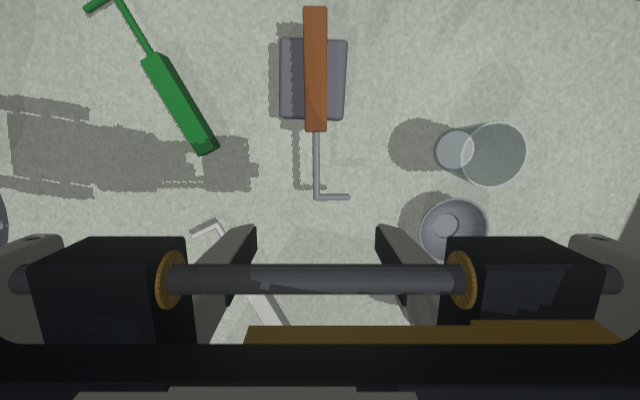

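```bash
python3 - <<'E'
from h import *
d=np.load("pics/w1.npz");K,E=d["K"],d["E"]
im=cv2.imread("pics/w1.png")
cv2.imwrite("pics/w1c.png",cv2.resize(im[0:215,260:370],None,fx=2.75*1.8,fy=2.75,interpolation=cv2.INTER_CUBIC)[:600,:800]) if 0 else cv2.imwrite("pics/w1c.png",cv2.resize(im[100:215,240:380],None,fx=5,fy=5,interpolation=cv2.INTER_CUBIC))
hsv=cv2.cvtColor(im,cv2.COLOR_BGR2HSV); m=cv2.inRange(hsv,(3,100,60),(18,255,255)); m[200:]=0
n,l,s,c=cv2.connectedComponentsWithStats(m); i=1+np.argmax(s[1:,4]); print(s[i]);
r=cv2.minAreaRect(np.argwhere(l==i)[:,::-1].astype(np.float32)); b=cv2.boxPoints(r); print(r)
W=[onz(K,E,p,.056) for p in b]; 
for p,w in zip(b,W): print(p.round(1),w.round(4))
B=onz(K,E,(316.8,196.5),.043); T=onz(K,E,(349.5,197),.043); Z=np.mean(W,0); print("c",Z,"bend",B,"tip",T, np.linalg.norm((B-Z)[:2]),np.linalg.norm(T-B))
v=B-Z; print("az",np.degrees(np.arctan2(v[1],v[0])))
for p in [(280,38),(347,40),(343,120),(280,118)]: print("rest",onz(K,E,p,.03).round(4))
E
```

```text
[ 303    6   24  126 2850]
((314.4999694824219, 68.49999237060547), (124.99998474121094, 22.999996185302734), 90.0)
[303.   6.] [0.4733 0.3139 0.056 ]
[326.   6.] [0.4954 0.3181 0.056 ]
[326. 131.] [0.5182 0.2018 0.056 ]
[303. 131.] [0.4939 0.1972 0.056 ]
c [0.49518075 0.2577569  0.056     ] bend [0.5224528  0.12589176 0.043     ] tip [0.56064442 0.13238327 0.043     ] 0.13465578738988837 0.038739378156706125
az -78.31496159977274
rest [0.4514 0.2887 0.03  ]
rest [0.5231 0.3002 0.03  ]
rest [0.5361 0.2176 0.03  ]
rest [0.4643 0.2065 0.03  ]
```

View pics/w1c.png

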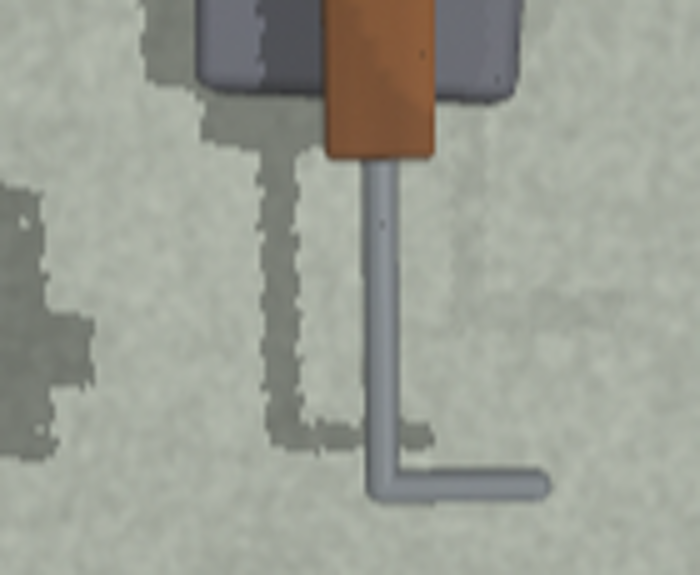

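```bash
python3 - <<'E'
from plan import *
sync()
_,Rt=rodR(-79.0,0,15)
rows([([.503,.2176,.10],Rt)])
E
```

```text
delta_pos [[101.7, -0.8, -84.3]]
dr [[-0.0071, 0.2623, -0.004]]
```

>>> arm_command(delta_pos=[[34, 0, -28], [68, -0.5, -56], [101.7, -0.8, -84.3], [101.7, -0.8, -84.3], [101.7, -0.8, -84.3]], dr=[[-0.002, 0.09, -0.001], [-0.005, 0.18, -0.002], [-0.0071, 0.2623, -0.004], [-0.0071, 0.2623, -0.004], [-0.0071, 0.2623, -0.004]], grip=[0.4, 0.4, 0.4, 0.4, 0.4])

```text
t: 3.3
ee_pos: [0.5036, 0.218, 0.0997]
orientation: [[-0.048, 0.981, 0.186], [0.253, 0.192, -0.948], [-0.966, 0.001, -0.258]]
contact_force: [-0.0, -0.2, -0.3]
width: 0.0652
```

```bash
python3 - <<'E'
from plan import *
chk()
E
cat > kin.py <<'E'
from h import *
def rx(a): return Rn.from_euler('x',a,degrees=True).as_matrix()
def ry(a): return Rn.from_euler('y',a,degrees=True).as_matrix()
def rz(a): return Rn.from_euler('z',a,degrees=True).as_matrix()
def fk(j,P,s4,s6=1):
    d1,a1,L2,a3,L3,lat,t=P
    R=rz(j[0]); p=R@np.array([a1,lat,d1])
    R=R@ry(j[1]); p=p+R@np.array([0,0,L2])
    R=R@ry(j[2]); p=p+R@np.array([a3,0,L3])
    R=R@rz(s4*j[3])@ry(j[4])@rz(s6*j[5]); p=p+R@np.array([0,0,t])
    return p,R
E
python3 - <<'E'
from kin import *
L=[json.loads(l) for l in open("log.jsonl")]
for s4 in(1,-1):
  for s6 in(1,-1):
    Rs=[fk(l["j"],[.3,0,.4,0,.4,.1,.2],s4,s6)[1] for l in L]
    # constant offset tool: M_i=Rs^T R
    M=[r.T@np.array(l["R"]) for r,l in zip(Rs,L)]
    print(s4,s6,[round(np.degrees(Rn.from_matrix(M[0].T@m).magnitude()),2) for m in M]); print(M[0].round(2).tolist())
    f=lambda P:np.concatenate([(fk(l["j"],P,s4,s6)[0]-l["p"]) for l in L]+[[1e-4*(P[1])],[1e-4*P[3]]])
    q=least_squares(f,[.3,0,.4,0,.4,.1,.2]);print(q.x.round(4),np.abs(q.fun).max())
E
```

```text
t 3.3 p [0.5036 0.218  0.0997] err mm [ 0.5  0.4 -0.3] rot err deg [-0.07 -0.07  0.04] 
j [  1.58  20.6   99.86  16.58  63.   -17.5 ] F [-0.03 -0.24 -0.26] M [-0.15 -0.18  0.01] w 0.0652
1 1 [np.float64(0.0), np.float64(0.0), np.float64(0.0), np.float64(0.0), np.float64(0.0)]
[[-0.0, -1.0, -0.0], [0.0, 0.0, -1.0], [1.0, -0.0, 0.0]]
[0.2217 0.     0.5344 0.0602 0.4259 0.1108 0.3669] 6.0199968924375706e-06
1 -1 [np.float64(0.0), np.float64(20.65), np.float64(20.57), np.float64(7.39), np.float64(11.77)]
[[-0.0, -0.92, -0.39], [0.0, 0.39, -0.92], [1.0, -0.0, 0.0]]
[0.2217 0.     0.5344 0.0602 0.4259 0.1108 0.3669] 6.0199968924375706e-06
-1 1 [np.float64(0.0), np.float64(0.02), np.float64(0.07), np.float64(0.02), np.float64(33.16)]
[[-0.0, -1.0, 0.0], [0.0, -0.0, -1.0], [1.0, -0.0, 0.0]]
[-0.4785  0.0259  0.6739  0.233   0.4065  0.1109 -0.364 ] 0.006781619771762726
-1 -1 [np.float64(0.0), np.float64(20.65), np.float64(20.58), np.float64(7.39), np.float64(29.67)]
[[0.0, -0.92, -0.39], [0.0, 0.39, -0.92], [1.0, -0.0, 0.0]]
[-0.4785  0.0259  0.6739  0.233   0.4065  0.1109 -0.364 ] 0.006781619771762726
```

```bash
cat >> kin.py <<'E'
P=[0.2217,0,0.5344,0.0602,0.4259,0.1108,0.3669]
L=[json.loads(l) for l in open("log.jsonl")]
M=np.array([[0,-1,0],[0,0,-1],[1,0,0.]])
lo=np.array([-179.93,-52.35,10.71,-69.91,12.55,-178.61]);hi=np.array([179.93,119.4,147.94,249.91,155.21,178.61])
def ik(p,R,j0):
    def f(j):
        q,S=fk(j,P,1,1); return np.r_[(q-p)*10,Rn.from_matrix((S@M).T@R).as_rotvec()]
    b=least_squares(f,np.clip(j0,lo-60,hi+60),x_scale=10); return b.x,np.abs(b.fun).max()
E
cat > traj.py <<'E'
from kin import *
from plan import *
EYE0=np.array([.5328,-.2061,.3068]); OVEN=-89.6
HIN=np.array([.5325,-.240,.165])
def eye(th,r=1.0):
    o=34*np.cos(th)+142*np.sin(th); u=142*np.cos(th)-34*np.sin(th)
    a=np.radians(OVEN); out=-np.array([np.cos(a),np.sin(a),0])
    return HIN+out*o/1000+np.array([0,0,u/1000])
def tool_for(Q,az,phi,lean,g):
    "TCP pose so that prong point lies at Q. g: grasp point in rod frame (m) from pole_grip"
    Rr,Rt=rodR(az,phi,lean); c=Q-Rr@np.array([.135,.02,0]); gp=c+Rr@np.array(g); return gp+Rt[:,0]*.019,Rt
E
python3 - <<'E'
from traj import *
j0=np.array(L[-1]["j"])
for lean in(0,15,25):
  for az in(-89.6,-80):
    j=j0.copy(); print("lean",lean,"az",az)
    for th,phi in[(0,10),(.1,15),(.35,28),(.7,44),(.9,52),(1.1,60),(1.1,70)]:
        p,R=tool_for(eye(th),az,phi,lean,[.045,0,0])
        j,e=ik(p,R,j); bad=[k for k in range(6) if j[k]<lo[k]+1 or j[k]>hi[k]-1]
        print(th,phi,p.round(3),j.round(1),round(e,5),bad)
E
```

```text
lean 0 az -89.6
0 10 [ 0.512 -0.121  0.273] [-18.8   9.5  88.   -9.6  79.4 -17.7] 0.0 []
0.1 15 [ 0.512 -0.11   0.261] [-14.2   9.7  90.3 -14.9  76.6 -11.6] 0.0 []
0.35 28 [ 0.511 -0.089  0.228] [ -3.1  12.9  95.4 -29.5  72.3   5.8] 0.0 []
0.7 44 [ 0.511 -0.071  0.176] [  8.   22.1 100.  -46.3  72.3  28.2] 0.0 []
0.9 52 [ 0.511 -0.067  0.144] [ 12.   28.8 101.3 -53.4  74.   38.8] 0.0 []
1.1 60 [ 0.511 -0.07   0.112] [ 14.7  36.3 101.9 -59.6  76.7  48.4] 0.0 []
1.1 70 [ 0.511 -0.085  0.108] [ 15.8  42.6 101.8 -66.1  82.4  55.6] 0.0 []
lean 0 az -80
0 10 [ 0.498 -0.125  0.273] [-20.4   6.9  91.   -8.8  77.1 -28.8] 0.0 []
0.1 15 [ 0.498 -0.115  0.261] [-15.8   6.6  93.9 -14.1  73.3 -22.5] 0.0 []
0.35 28 [ 0.5   -0.093  0.228] [ -4.2   8.8 100.6 -29.8  66.3  -3.1] 0.0 []
0.7 44 [ 0.503 -0.075  0.176] [  7.9  17.7 106.9 -50.2  64.6  24.4] 0.0 []
0.9 52 [ 0.505 -0.071  0.144] [ 12.4  24.7 108.9 -59.2  66.4  37.9] 0.0 []
1.1 60 [ 0.507 -0.073  0.112] [ 15.4  32.8 110.  -66.9  69.6  50.1] 0.0 []
1.1 70 [ 0.51  -0.089  0.108] [ 16.7  39.8 110.2 -74.1  76.   59.2] 0.0 [3]
lean 15 az -89.6
0 10
[... 1438 characters left out ...]
3.7] 0.0 []
1.1 60 [ 0.511 -0.064  0.106] [  4.   23.7 103.3 -40.3  62.3  25.9] 0.0 []
1.1 70 [ 0.511 -0.081  0.101] [  7.5  28.4 103.9 -50.4  65.7  36.4] 0.0 []
lean 25 az -80
0 10 [ 0.496 -0.117  0.273] [-33.9  13.9  83.3  10.8  93.3 -44.3] 0.0 []
0.1 15 [ 0.497 -0.107  0.261] [-30.4  12.   86.4   7.6  88.1 -41.1] 0.0 []
0.35 28 [ 0.499 -0.086  0.226] [-20.5   9.4  94.   -2.7  75.1 -29.8] 0.0 []
0.7 44 [ 0.502 -0.068  0.171] [ -7.4  11.4 102.5 -20.6  61.9  -8.3] 0.0 []
0.9 52 [ 0.504 -0.065  0.139] [ -1.4  15.1 106.1 -31.9  57.4   5.7] 0.0 []
1.1 60 [ 0.506 -0.068  0.106] [  3.5  20.3 109.  -43.9  55.2  20.8] 0.0 []
1.1 70 [ 0.509 -0.084  0.101] [  7.3  25.  110.4 -56.2  58.2  34.4] 0.0 []
```

```bash
python3 - <<'E'
from plan import *
sync()
_,Rt=rodR(-79.0,0,15)
rows([([.5033,.2157,.0358],Rt)])
E
```

```text
delta_pos [[61.9, -0.8, 18.8]]
dr [[0.0013, 0.0013, -0.0007]]
```

>>> arm_command(delta_pos=[[20, -0.3, 6.3], [42, -0.6, 12.8], [55, -0.7, 16.7], [61.9, -0.8, 18.8], [61.9, -0.8, 18.8]], dr=[[0, 0, 0], [0, 0, 0], [0.0013, 0.0013, -0.0007], [0.0013, 0.0013, -0.0007], [0.0013, 0.0013, -0.0007]], grip=[0.4, 0.4, 0.4, 0.4, 0.4])

```text
t: 3.92
ee_pos: [0.5017, 0.2171, 0.0332]
orientation: [[-0.053, 0.981, 0.184], [0.255, 0.192, -0.948], [-0.965, -0.003, -0.261]]
contact_force: [-0.6, -0.3, 0.2]
width: 0.0651
```

```bash
python3 - <<'E'
from plan import *
chk()
cam("wrist","w2")
E
```

```text
t 3.92 p [0.5017 0.2171 0.0332] err mm [-1.6  1.4 -2.6] rot err deg [-0.02  0.12 -0.19] 
j [  1.38  25.72 103.48  18.26  54.98 -20.74] F [-0.55 -0.26  0.21] M [-0.14 -0.09  0.01] w 0.0651
```

View pics/w2.png

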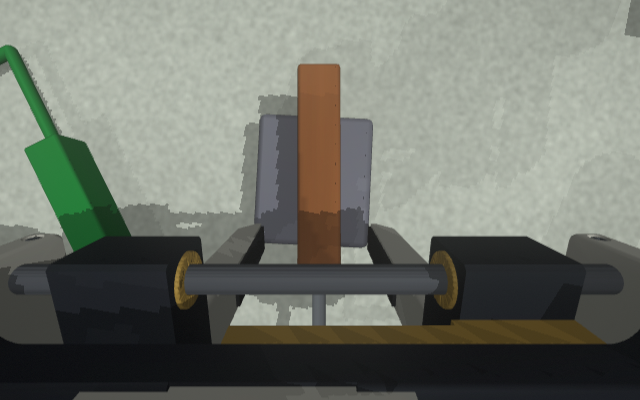

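>>> arm_command(delta_pos=[[-1.5, 0, 0], [-1.5, 0, 0], [-1.5, 0, 0], [-1.5, 0, 0], [-1.5, 0, 0], [-1.5, 0, 0], [-1.5, 0, 0]], dr=[[0, 0, 0], [0, 0, 0], [0, 0, 0], [0, 0, 0], [0, 0, 0], [0, 0, 0], [0, 0, 0]], grip=[-1, -1, -1, -1, -1, -1, -1], grip_force=58)

```text
t: 4.85
ee_pos: [0.5016, 0.2168, 0.0343]
orientation: [[-0.053, 0.981, 0.184], [0.256, 0.192, -0.948], [-0.965, -0.003, -0.261]]
contact_force: [0.7, 0.2, 0.0]
width: 0.0236
```

```bash
python3 - <<'E'
from plan import *
chk();sync()
E
```

```text
t 4.85 p [0.5016 0.2168 0.0343] err mm [-1.7  1.  -1.5] rot err deg [-0.01  0.13 -0.19] 
j [  1.34  25.61 103.44  18.23  55.13 -20.72] F [0.68 0.19 0.01] M [-0.18 -0.27 -0.  ] w 0.0236
```

```bash
cat >> traj.py <<'E'
# rod in tool after grasp
LEAN=15.1
TR=np.array([.0407,0,-.0087])   # TCP in rod frame (from pole_grip)
def tcp_for(Q,az,phi,roll=0):
    "TCP pose so that the prong point (20 mm out) is at Q"
    Rr,_=rodR(az,phi,0); _,Rt=rodR(az,phi,LEAN)
    return Q+Rr@(TR-np.array([.135,.02,0])),Rt
def prong(p,R):
    "prong frame in world from tool pose"
    l=np.radians(LEAN); # Rt=Rr@A
    A=rodR(0,0,0)[0].T@rodR(0,0,LEAN)[1]; Rr=R@A.T
    return p+Rr@(np.array([.135,.02,0])-TR),Rr
E
python3 - <<'E'
from traj import *
s=manip.state(); print(prong(s["ee_pos"],s["orientation"])[0])
Q=EYE0+[-.065,0,0]
p,R=tcp_for(Q,-89.6,12); print(p,ik(p,R,s["joint_positions"]))
p0,R0=getcmd()
rows([(p0+[0,0,.09],R0),(p+[0,.06,0],R),(p,R)],commit=False)
E
```

```text
[0.53933794 0.12805336 0.04292812]
[ 0.44716917 -0.11581134  0.27868404] (array([-30.58278444,   4.09797674,  92.63062228,   2.6680329 ,
        84.8738989 , -31.25838133]), np.float64(6.161737786669619e-14))
delta_pos [[-86.9, -0.3, -23.5], [-301.9, -106.5, 184.7], [-317.2, -118.0, 241.5]]
dr [[0.0, 0.0, 0.0], [0.1835, -0.2091, 0.0327], [0.1835, -0.2091, 0.0327]]
```

>>> arm_command(delta_pos=[[-20, 0, -5], [-50, 0, -13], [-87, 0, -23], [-125, -12, 5], [-160, -30, 40], [-195, -48, 75], [-230, -66, 110], [-265, -85, 145], [-290, -100, 172], [-302, -106.5, 185], [-302, -106.5, 185], [-302, -106.5, 185]], dr=[[0, 0, 0], [0, 0, 0], [0, 0, 0], [0.03, -0.03, 0.005], [0.06, -0.07, 0.01], [0.09, -0.1, 0.015], [0.12, -0.14, 0.02], [0.15, -0.17, 0.025], [0.17, -0.2, 0.03], [0.1835, -0.2091, 0.0327], [0.1835, -0.2091, 0.0327], [0.1835, -0.2091, 0.0327]], grip=[-1, -1, -1, -1, -1, -1, -1, -1, -1, -1, -1, -1])

```text
t: 6.35
ee_pos: [0.4469, -0.0551, 0.2769]
orientation: [[-0.002, 1.0, 0.008], [0.056, 0.008, -0.998], [-0.998, -0.002, -0.056]]
contact_force: [-0.5, 0.1, -1.9]
width: 0.0238
```

```bash
python3 - <<'E'
from traj import *
sync()
Q=EYE0+[-.065,0,0]
p,R=tcp_for(Q,-89.6,12)
rows([(p,R)])
E
```

```text
delta_pos [[-4.3, -0.2, 60.6]]
dr [[0.0007, -0.0017, 0.0019]]
```

>>> arm_command(delta_pos=[[-1.5, 0, 20], [-3, 0, 40], [-4.3, -0.2, 60.6], [-4.3, -0.2, 60.6], [-4.3, -0.2, 60.6]], dr=[[0, 0, 0], [0, 0, 0], [0.0007, -0.0017, 0.0019], [0.0007, -0.0017, 0.0019], [0.0007, -0.0017, 0.0019]], grip=[-1, -1, -1, -1, -1])

```text
t: 6.98
ee_pos: [0.4473, -0.1156, 0.2783]
orientation: [[0.0, 1.0, 0.007], [0.054, 0.007, -0.999], [-0.999, 0.0, -0.054]]
contact_force: [-0.0, 0.2, -1.5]
width: 0.0237
```

```bash
python3 - <<'E'
from traj import *
s=chk()
im,K,E=cam("scene","s2"); t,Kt,Et=cam("top","t2")
Q,Rr=prong(s["ee_pos"],s["orientation"]); print("prong pred",Q,"rod phi",np.degrees(np.arcsin(Rr[2,0])))
bend=Q-Rr[:,1]*.02; tip=Q+Rr[:,1]*.02
for n,k,e in(("scene",K,E),("top",Kt,Et)): print(n,proj(k,e,[bend,Q,tip,EYE0]).round(1).tolist())
cv2.imwrite("pics/s2c.png",cv2.resize(im[90:240,210:350],None,fx=4,fy=4,interpolation=cv2.INTER_CUBIC))
cv2.imwrite("pics/t2c.png",cv2.resize(t[140:260,260:400],None,fx=5,fy=5,interpolation=cv2.INTER_CUBIC))
E
```

```text
t 6.97 p [ 0.4473 -0.1156  0.2783] err mm [ 0.1  0.2 -0.4] rot err deg [-0.01 -0.01  0.02] 
j [-30.55   4.1   92.69   2.67  84.79 -31.25] F [-0.03  0.22 -1.51] M [-0.11 -0.12  0.  ] w 0.0237
prong pred [ 0.46793789 -0.20592214  0.30642649] rod phi 12.015348467228897
scene [[292.0, 127.5], [289.2, 131.9], [286.3, 136.4], [279.2, 146.8]]
top [[364.5, 225.8], [364.6, 217.8], [364.6, 209.8], [364.9, 192.0]]
```

View pics/s2c.png

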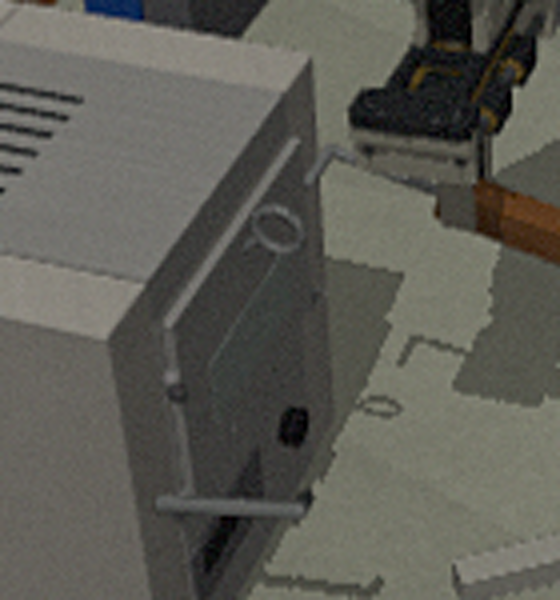

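View pics/t2c.png

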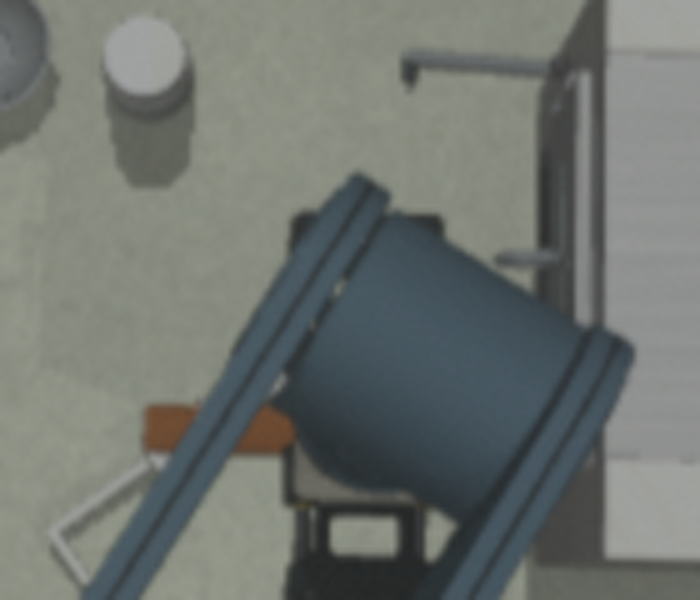

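```bash
python3 - <<'E'
import cv2
im=cv2.imread("pics/s2.png")
cv2.imwrite("pics/s2d.png",cv2.resize(im[115:165,265:325],None,fx=12,fy=12,interpolation=cv2.INTER_CUBIC))
E
```

```text
(no output)
```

View pics/s2d.png

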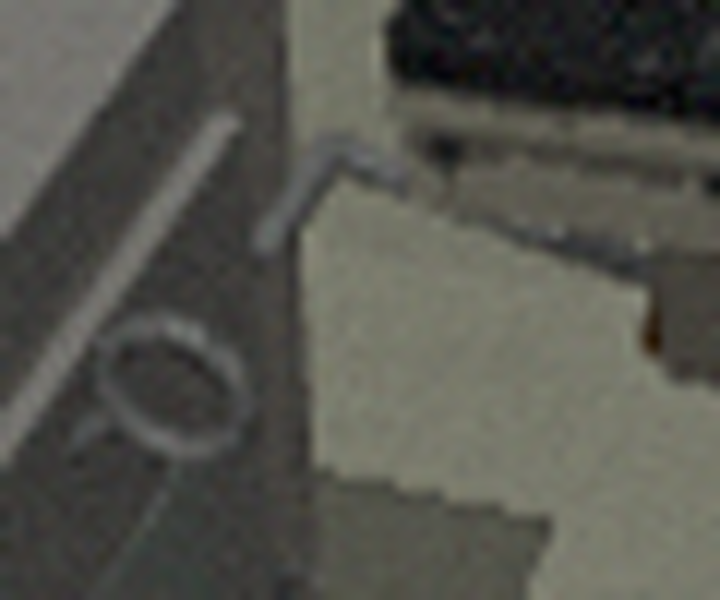

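```bash
python3 - <<'E'
from traj import *
sync()
p,R=tcp_for(EYE0+[.002,0,.0003],-89.6,12)
rows([(p,R)],commit=False)
E
```

```text
delta_pos [[0.5, 66.8, 0.6]]
dr [[0.0007, 0.0009, -0.001]]
```

>>> arm_command(delta_pos=[[0.2, 10, 0.2], [0.4, 20, 0.4], [0.5, 30, 0.5], [0.5, 38, 0.6], [0.5, 46, 0.6], [0.5, 46, 0.6]], dr=[[0, 0, 0], [0, 0, 0], [0.0007, 0.0009, -0.001], [0.0007, 0.0009, -0.001], [0.0007, 0.0009, -0.001], [0.0007, 0.0009, -0.001]], grip=[-1, -1, -1, -1, -1, -1])

```text
t: 7.82
ee_pos: [0.4939, -0.1172, 0.2782]
orientation: [[-0.0, 1.0, 0.006], [0.053, 0.006, -0.999], [-0.999, 0.0, -0.053]]
contact_force: [-0.4, -0.1, -1.8]
width: 0.0238
```

```bash
python3 - <<'E'
from traj import *
s=chk(); 
im,K,E=cam("scene","s3")
cv2.imwrite("pics/s3d.png",cv2.resize(im[115:165,255:315],None,fx=12,fy=12,interpolation=cv2.INTER_CUBIC))
sync()
p,R=tcp_for(EYE0+[.002,0,.0003],-89.6,12)
rows([(p,R)],commit=False)
E
```

```text
t 7.83 p [ 0.4939 -0.1172  0.2782] err mm [46.5 -1.4 -1.2] rot err deg [ 0.09  0.01 -0.04] 
j [-27.96   8.96  87.13   2.71  85.36 -28.56] F [-0.44 -0.11 -1.84] M [-0.06 -0.12  0.01] w 0.0238
delta_pos [[0.1, 20.7, -1.2]]
dr [[-0.0011, 0.0007, -0.0]]
```

View pics/s3d.png

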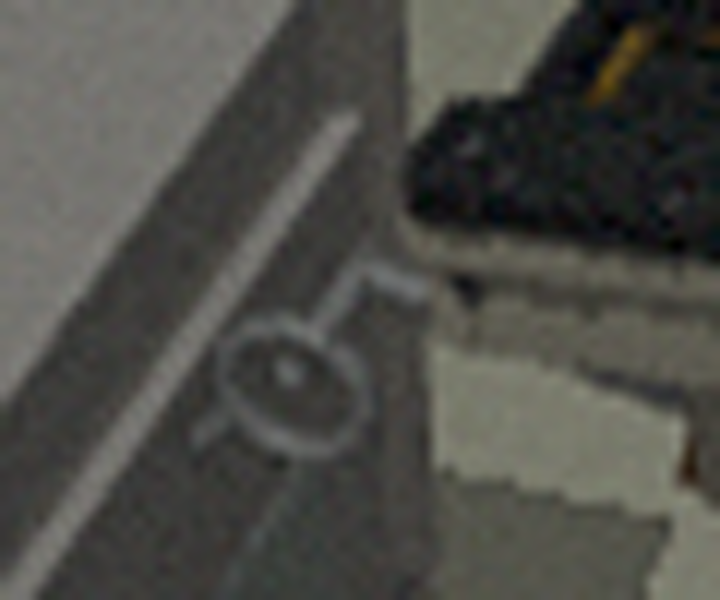

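>>> arm_command(delta_pos=[[0.1, 7, -0.6], [0.1, 14, -1.2], [0.1, 20.7, -1.2], [0.1, 20.7, -1.2]], dr=[[0, 0, 0], [0, 0, 0], [-0.0011, 0.0007, 0], [-0.0011, 0.0007, 0]], grip=[-1, -1, -1, -1])

```text
t: 8.38
ee_pos: [0.5145, -0.1158, 0.2783]
orientation: [[0.0, 1.0, 0.007], [0.054, 0.007, -0.999], [-0.999, 0.0, -0.054]]
contact_force: [-0.4, -0.2, -2.1]
width: 0.0238
```

```bash
cat >> traj.py <<'E'
def phi_of(psi): return 12+psi*43/1.15
def pull(psis,dx=.002):
    sync(); poses=[]
    for a in psis:
        poses.append(tcp_for(eye(a)+[dx,0,0],-89.6,phi_of(a)))
    rows(poses,commit=False)
E
python3 - <<'E'
from traj import *
s=chk(); 
im,K,E=cam("scene","s4")
cv2.imwrite("pics/s4d.png",cv2.resize(im[115:165,255:315],None,fx=12,fy=12,interpolation=cv2.INTER_CUBIC))
pull([.02,.04,.05,.06,.07,.08,.09,.10])
E
```

```text
t 8.38 p [ 0.5145 -0.1158  0.2783] err mm [21.1  1.3 -0.8] rot err deg [-0.07  0.04  0.02] 
j [-26.79  11.05  84.56   2.77  85.78 -27.43] F [-0.4  -0.24 -2.11] M [-0.04 -0.13 -0.01] w 0.0238
delta_pos [[2.2, -0.6, -2.4], [4.3, -0.6, -4.7], [5.3, -0.6, -5.9], [6.4, -0.6, -7.0], [7.5, -0.6, -8.2], [8.5, -0.6, -9.3], [9.6, -0.6, -10.4], [10.8, -0.6, -11.5]]
dr [[0.0001, -0.013, -0.0002], [0.0001, -0.026, -0.0002], [0.0001, -0.0326, -0.0002], [0.0001, -0.0391, -0.0002], [0.0001, -0.0456, -0.0002], [0.0001, -0.0521, -0.0002], [0.0001, -0.0587, -0.0002], [0.0001, -0.0652, -0.0002]]
```

View pics/s4d.png

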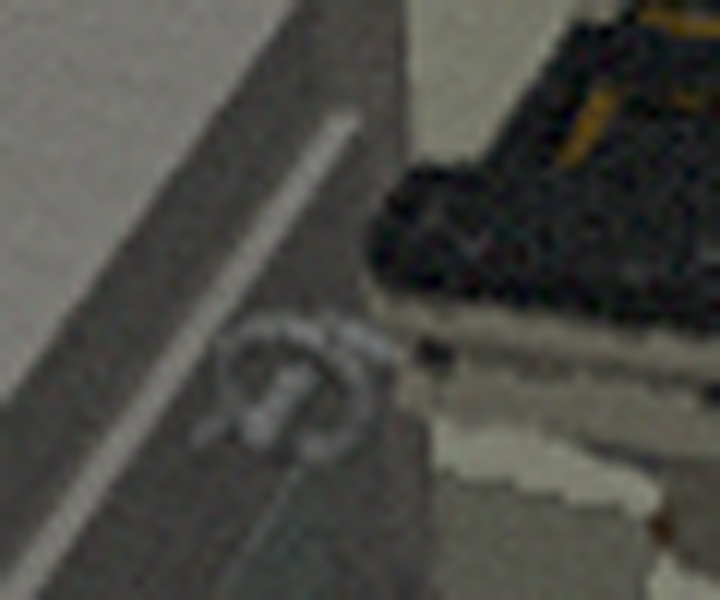

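>>> arm_command(delta_pos=[[2.2, -0.6, -2.4], [4.3, -0.6, -4.7], [5.3, -0.6, -5.9], [6.4, -0.6, -7.0], [7.5, -0.6, -8.2], [8.5, -0.6, -9.3], [9.6, -0.6, -10.4], [10.8, -0.6, -11.5]], dr=[[0.0001, -0.013, -0.0002], [0.0001, -0.026, -0.0002], [0.0001, -0.0326, -0.0002], [0.0001, -0.0391, -0.0002], [0.0001, -0.0456, -0.0002], [0.0001, -0.0521, -0.0002], [0.0001, -0.0587, -0.0002], [0.0001, -0.0652, -0.0002]], grip=[-1, -1, -1, -1, -1, -1, -1, -1])

```text
t: 9.43
ee_pos: [0.514, -0.1063, 0.269]
orientation: [[0.002, 1.0, 0.005], [-0.017, 0.005, -1.0], [-1.0, 0.002, 0.017]]
contact_force: [0.5, -11.0, 0.8]
width: 0.0235
```

```bash
python3 - <<'E'
from traj import *
s=chk(); 
im,K,E=cam("scene","s5")
cv2.imwrite("pics/s5d.png",cv2.resize(im[115:165,255:315],None,fx=12,fy=12,interpolation=cv2.INTER_CUBIC))
pull(np.arange(.11,.205,.01))
E
```

```text
t 9.43 p [ 0.514  -0.1063  0.269 ] err mm [ -0.3   9.5 -10.1] rot err deg [ 0.09 -4.05  0.11] 
j [-23.28  10.31  86.69  -0.84  82.51 -23.49] F [  0.48 -10.99   0.77] M [-1.87 -0.07 -0.28] w 0.0235
delta_pos [[1.8, -0.4, -3.8], [2.8, -0.4, -4.9], [3.9, -0.4, -6.1], [5.0, -0.4, -7.2], [6.1, -0.4, -8.4], [7.2, -0.4, -9.5], [8.3, -0.4, -10.6], [9.4, -0.4, -11.7], [10.6, -0.4, -12.8], [11.7, -0.4, -13.9]]
dr [[-0.0017, -0.0007, -0.0019], [-0.0017, -0.0072, -0.0019], [-0.0017, -0.0137, -0.0019], [-0.0017, -0.0202, -0.0019], [-0.0017, -0.0268, -0.0019], [-0.0017, -0.0333, -0.0019], [-0.0017, -0.0398, -0.0019], [-0.0017, -0.0463, -0.0019], [-0.0017, -0.0529, -0.0019], [-0.0017, -0.0594, -0.0019]]
```

View pics/s5d.png

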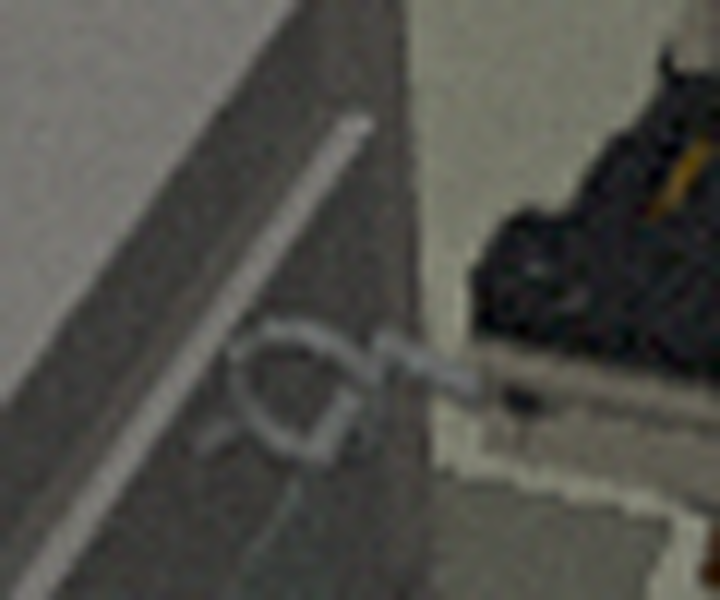

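>>> arm_command(delta_pos=[[0, 0, 0], [0, 0, 0]], dr=[[0, 0, 0], [0, 0, 0]], grip=[-1, -1])

```text
t: 9.72
ee_pos: [0.5139, -0.1063, 0.269]
orientation: [[0.002, 1.0, 0.005], [-0.016, 0.005, -1.0], [-1.0, 0.002, 0.016]]
contact_force: [-0.1, -8.7, 0.9]
width: 0.0236
```

```bash
python3 - <<'E'
from traj import *
p,R=tcp_for(eye(.10)+[.002,0,0],-89.6,phi_of(.10)); setcmd(p,R)
s=chk(); Q,Rr=prong(s["ee_pos"],s["orientation"]); h=Q-HIN; print("psi meas",np.arctan2(h[1],h[2])-np.arctan2(34,142),np.hypot(h[1],h[2]))
E
```

```text
t 9.72 p [ 0.5139 -0.1063  0.269 ] err mm [ 0.4 -2.6  0.1] rot err deg [ 0.1  -0.29  0.11] 
j [-23.3   10.31  86.69  -0.81  82.53 -23.5 ] F [-0.07 -8.7   0.88] M [-1.54 -0.15 -0.17] w 0.0236
psi meas 0.08288732786574535 0.14574906636831503
```

>>> arm_command(delta_pos=[[0, 0, 0], [0, 0, 0]], dr=[[0, 0, 0], [0, 0, 0]], grip=[-1, -1])

```text
t: 9.98
ee_pos: [0.5139, -0.1063, 0.269]
orientation: [[0.002, 1.0, 0.005], [-0.016, 0.005, -1.0], [-1.0, 0.002, 0.016]]
contact_force: [-1.2, -9.0, 0.4]
width: 0.0235
```

```bash
python3 - <<'E'
from traj import *
s=chk(); Q,Rr=prong(s["ee_pos"],s["orientation"]); h=Q-HIN; print("psi meas",np.arctan2(h[1],h[2])-np.arctan2(34,142),np.hypot(h[1],h[2]))
im,K,E=cam("scene","s6")
cv2.imwrite("pics/s6d.png",cv2.resize(im[115:165,255:315],None,fx=12,fy=12,interpolation=cv2.INTER_CUBIC))
poses=[tcp_for(eye(a)+[.002,0,0],-89.6,phi_of(a)) for a in np.arange(.105,.1501,.005)]
rows(poses,commit=False)
E
```

```text
t 9.97 p [ 0.5139 -0.1063  0.269 ] err mm [ 0.4 -2.6  0.1] rot err deg [ 0.1  -0.28  0.11] 
j [-23.31  10.31  86.69  -0.81  82.53 -23.5 ] F [-1.22 -9.01  0.4 ] M [-1.49 -0.18 -0.17] w 0.0235
psi meas 0.08262726427074327 0.14574622931688647
delta_pos [[0.5, 0.0, -0.6], [1.1, -0.0, -1.2], [1.6, -0.0, -1.7], [2.1, -0.0, -2.3], [2.6, -0.0, -2.9], [3.2, 0.0, -3.5], [3.7, 0.0, -4.0], [4.3, -0.0, -4.6], [4.8, 0.0, -5.2], [5.4, -0.0, -5.7]]
dr [[0.0, -0.0033, -0.0], [0.0, -0.0065, -0.0], [0.0, -0.0098, 0.0], [0.0, -0.0131, 0.0], [0.0, -0.0163, 0.0], [0.0, -0.0196, 0.0], [0.0, -0.0228, 0.0], [0.0, -0.0261, -0.0], [0.0, -0.0294, 0.0], [-0.0, -0.0326, 0.0]]
```

View pics/s6d.png

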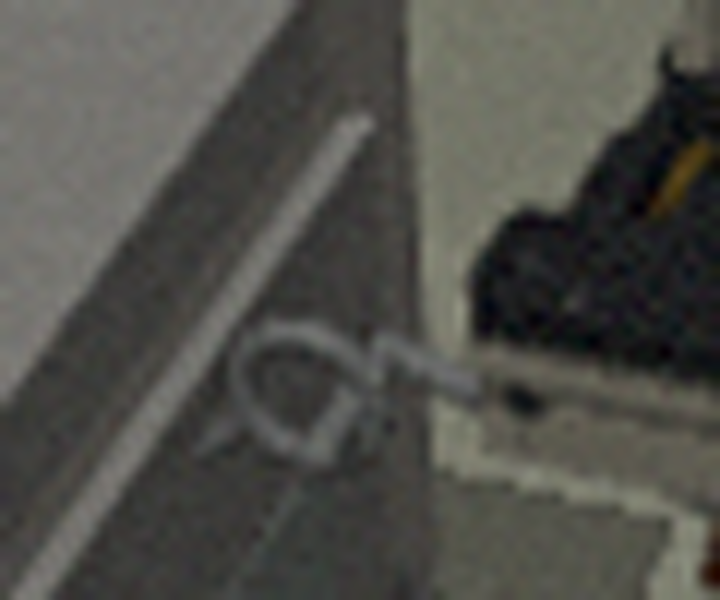

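>>> arm_command(delta_pos=[[0.5, 0.0, -0.6], [1.1, 0, -1.2], [1.6, 0, -1.7], [2.1, 0, -2.3]], dr=[[0.0, -0.0033, 0], [0.0, -0.0065, 0], [0.0, -0.0098, 0.0], [0.0, -0.0131, 0.0]], grip=[-1, -1, -1, -1])

```text
t: 10.52
ee_pos: [0.514, -0.1049, 0.2671]
orientation: [[0.003, 1.0, 0.005], [-0.031, 0.005, -1.0], [-1.0, 0.002, 0.031]]
contact_force: [-0.6, -9.9, 1.3]
width: 0.0233
```

```bash
cat >> traj.py <<'E'
def st(psic=None):
    if psic is not None:
        setcmd(*tcp_for(eye(psic)+[.002,0,0],-89.6,phi_of(psic)))
    s=chk(); Q,Rr=prong(s["ee_pos"],s["orientation"]); h=Q-HIN; print("psi meas",round(np.arctan2(h[1],h[2])-np.arctan2(34,142),4),np.hypot(h[1],h[2]).round(4),"Q.x-eye",(Q[0]-.5328).round(4))
def go(ps): rows([tcp_for(eye(a)+[.002,0,0],-89.6,phi_of(a)) for a in ps],commit=False)
E
python3 - <<'E'
from traj import *
st(.12)
go(np.arange(.125,.16,.005))
E
```

```text
t 10.53 p [ 0.514  -0.1049  0.2671] err mm [ 0.5 -3.5  0.3] rot err deg [ 0.14 -0.38  0.14] 
j [-22.61  10.22  87.07  -1.59  81.89 -22.66] F [-0.64 -9.94  1.35] M [-1.77 -0.08 -0.25] w 0.0233
psi meas 0.0965 0.1458 Q.x-eye 0.0016
delta_pos [[0.5, 0.0, -0.6], [1.1, 0.0, -1.2], [1.6, 0.0, -1.7], [2.1, -0.0, -2.3], [2.7, 0.0, -2.9], [3.2, 0.0, -3.5], [3.8, -0.0, -4.0], [4.3, 0.0, -4.6]]
dr [[0.0, -0.0033, -0.0], [0.0, -0.0065, -0.0], [0.0, -0.0098, 0.0], [-0.0, -0.0131, -0.0], [0.0, -0.0163, -0.0], [-0.0, -0.0196, 0.0], [-0.0, -0.0228, -0.0], [0.0, -0.0261, -0.0]]
```

>>> arm_command(delta_pos=[[0.25, 0.0, -0.3], [0.5, 0, -0.6], [0.8, 0, -0.9], [1.1, 0, -1.2], [1.3, 0, -1.5], [1.6, 0, -1.7]], dr=[[0.0, -0.0016, 0], [0.0, -0.0033, 0], [0.0, -0.0049, 0.0], [0.0, -0.0065, 0.0], [0, -0.0082, 0], [0, -0.0098, 0]], grip=[-1, -1, -1, -1, -1, -1])

```text
t: 11.28
ee_pos: [0.5138, -0.1019, 0.2652]
orientation: [[0.002, 1.0, 0.005], [-0.038, 0.006, -0.999], [-0.999, 0.002, 0.038]]
contact_force: [-0.7, -7.0, 0.2]
width: 0.0235
```

```bash
python3 - <<'E'
from traj import *
st(.135)
im,K,E=cam("scene","s7")
a=cv2.resize(im[90:240,210:350],None,fx=4,fy=4,interpolation=cv2.INTER_CUBIC); cv2.imwrite("pics/s7c.png",a)
E
```

```text
t 11.28 p [ 0.5138 -0.1019  0.2652] err mm [ 0.3 -2.1 -0. ] rot err deg [ 0.09 -0.24  0.09] 
j [-22.01  10.18  87.42  -2.    81.49 -22.04] F [-0.68 -6.98  0.21] M [-1.36 -0.11 -0.25] w 0.0235
psi meas 0.1211 0.1457 Q.x-eye 0.0014
```

View pics/s7c.png

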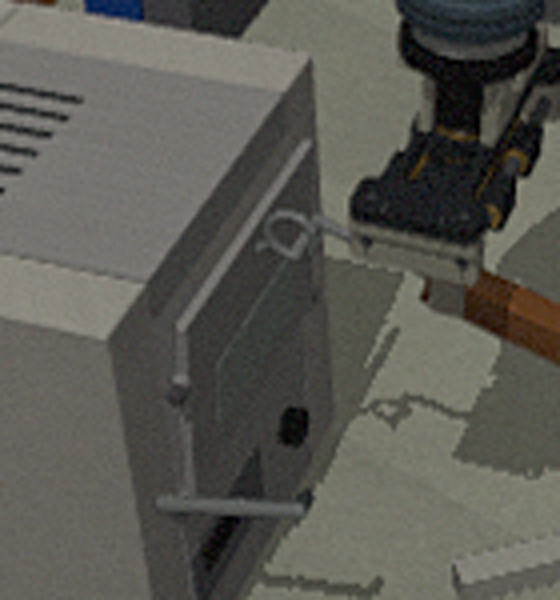

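```bash
python3 - <<'E'
from traj import *
go(np.arange(.139,.176,.004))
E
```

```text
delta_pos [[0.4, -0.0, -0.5], [0.9, -0.0, -0.9], [1.3, -0.0, -1.4], [1.7, 0.0, -1.9], [2.1, -0.0, -2.3], [2.6, 0.0, -2.8], [3.0, -0.0, -3.2], [3.5, 0.0, -3.7], [3.9, -0.0, -4.1], [4.3, -0.0, -4.6]]
dr [[-0.0, -0.0026, -0.0], [-0.0, -0.0052, -0.0], [-0.0, -0.0078, -0.0], [-0.0, -0.0104, -0.0], [-0.0, -0.0131, -0.0], [-0.0, -0.0157, -0.0], [-0.0, -0.0183, -0.0], [-0.0, -0.0209, 0.0], [-0.0, -0.0235, -0.0], [-0.0, -0.0261, -0.0]]
```

>>> arm_command(delta_pos=[[0.4, 0, -0.5], [0.9, 0, -0.9], [1.3, 0, -1.4], [1.7, 0, -1.9], [2.1, 0, -2.3], [2.6, 0, -2.8]], dr=[[0, -0.0026, 0], [0, -0.0052, 0], [0, -0.0078, 0], [0, -0.0104, 0], [0, -0.0131, 0], [0, -0.0157, 0]], grip=[-1, -1, -1, -1, -1, -1])

```text
t: 12.08
ee_pos: [0.5134, -0.0969, 0.2617]
orientation: [[0.001, 1.0, 0.007], [-0.05, 0.007, -0.999], [-0.999, 0.0, 0.05]]
contact_force: [0.6, -2.6, -0.4]
width: 0.0239
```

```bash
python3 - <<'E'
from traj import *
st(.159)
go(np.arange(.165,.221,.005))
E
```

```text
t 12.07 p [ 0.5134 -0.0969  0.2617] err mm [-0.1  0.2 -0.8] rot err deg [ 0.01 -0.    0.02] 
j [-21.04  10.13  87.97  -2.68  80.85 -21.03] F [ 0.59 -2.62 -0.42] M [-0.45 -0.14 -0.09] w 0.0239
psi meas 0.1619 0.1454 Q.x-eye 0.0011
delta_pos [[0.6, -0.0, -0.7], [1.2, -0.0, -1.3], [1.7, -0.0, -1.8], [2.3, 0.0, -2.4], [2.8, -0.0, -3.0], [3.4, -0.0, -3.6], [3.9, -0.0, -4.1], [4.5, -0.0, -4.7], [5.1, -0.0, -5.2], [5.6, -0.0, -5.8], [6.2, -0.0, -6.4], [6.8, -0.0, -6.9]]
dr [[-0.0, -0.0039, 0.0], [-0.0, -0.0072, 0.0], [-0.0, -0.0104, 0.0], [-0.0, -0.0137, 0.0], [-0.0, -0.017, 0.0], [-0.0, -0.0202, 0.0], [-0.0, -0.0235, 0.0], [-0.0, -0.0268, 0.0], [-0.0, -0.03, 0.0], [-0.0, -0.0333, 0.0], [-0.0, -0.0365, 0.0], [0.0, -0.0398, 0.0]]
```

```bash
cat >> traj.py <<'E'
def eyer(a,dr):
    e=eye(a); v=e-HIN; v[0]=0; return e+v/np.linalg.norm(v)*dr
def tp(a,dr): return tcp_for(eyer(a,dr)+[.002,0,0],-89.6,phi_of(a))
def go2(ps,drs): rows([tp(a,d) for a,d in zip(ps,drs)],commit=False)
E
python3 - <<'E'
from traj import *
ps=[.18,.205,.23,.255,.275,.295,.315]; go2(ps,np.linspace(.0008,.0055,len(ps)))
E
```

```text
delta_pos [[1.5, 0.0, -2.7], [3.6, 0.0, -5.8], [5.8, 0.0, -9.0], [8.0, 0.0, -12.1], [9.7, 0.0, -14.6], [11.5, 0.0, -17.1], [13.4, 0.0, -19.6]]
dr [[-0.0, -0.0137, 0.0], [-0.0, -0.03, 0.0], [-0.0, -0.0463, 0.0], [-0.0, -0.0626, 0.0], [-0.0, -0.0757, 0.0], [-0.0, -0.0888, 0.0], [-0.0, -0.1018, 0.0]]
```

>>> arm_command(delta_pos=[[1.5, 0.0, -2.7], [3.6, 0.0, -5.8], [5.8, 0.0, -9.0], [8.0, 0.0, -12.1], [9.7, 0.0, -14.6], [11.5, 0.0, -17.1], [13.4, 0.0, -19.6]], dr=[[0, -0.0137, 0.0], [0, -0.03, 0.0], [0, -0.0463, 0.0], [0, -0.0626, 0.0], [0, -0.0757, 0.0], [0, -0.0888, 0.0], [0, -0.1018, 0.0]], grip=[-1, -1, -1, -1, -1, -1, -1])

```text
t: 12.95
ee_pos: [0.5133, -0.078, 0.2474]
orientation: [[0.002, 1.0, 0.007], [-0.152, 0.007, -0.988], [-0.988, 0.0, 0.152]]
contact_force: [0.6, 0.2, -1.7]
width: 0.0237
```

```bash
python3 - <<'E'
from traj import *
setcmd(*tp(.315,.0055)); st()
im,K,E=cam("scene","s8")
a=cv2.resize(im[90:240,210:350],None,fx=4,fy=4,interpolation=cv2.INTER_CUBIC); cv2.imwrite("pics/s8c.png",a)
# theta estimate: project eye centre for theta
for th in np.arange(.2,.45,.05): print(round(th,2),((proj(K,E,[eye(th)])[0]-[210,90])*4).round(0))
E
```

```text
t 12.95 p [ 0.5133 -0.078   0.2474] err mm [-0.1  0.1 -0.8] rot err deg [ 0.02 -0.06  0.03] 
j [-14.96  10.1   90.55  -8.63  77.14 -13.58] F [ 0.55  0.2  -1.74] M [ 0.06 -0.15  0.  ] w 0.0237
psi meas 0.3186 0.151 Q.x-eye 0.001
0.2 [322. 248.]
0.25 [332. 254.]
0.3 [342. 261.]
0.35 [352. 268.]
0.4 [362. 275.]
```

View pics/s8c.png

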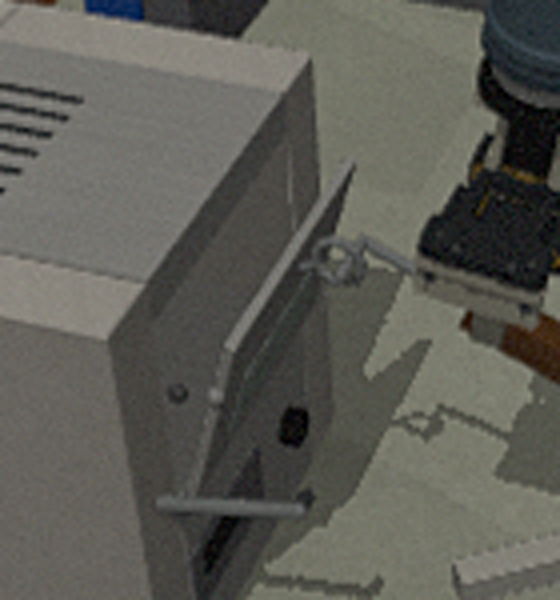

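```bash
python3 - <<'E'
from traj import *
ps=np.r_[.34,.365,.39,.42,.455,.49,.525,.56,.595,.63,.665,.70]; go2(ps,[.0055]*12)
E
```

```text
delta_pos [[3.0, 0.0, -2.9], [6.0, 0.0, -5.8], [9.1, 0.0, -8.6], [12.9, 0.0, -11.8], [17.5, 0.0, -15.5], [22.3, 0.0, -19.1], [27.1, 0.0, -22.5], [32.1, 0.0, -25.7], [37.3, 0.0, -28.8], [42.5, 0.0, -31.8], [47.9, 0.0, -34.5], [53.3, 0.0, -37.2]]
dr [[-0.0, -0.0163, 0.0], [-0.0, -0.0326, 0.0], [-0.0, -0.0489, 0.0], [-0.0, -0.0685, 0.0], [-0.0, -0.0914, 0.0], [-0.0, -0.1142, 0.0], [-0.0, -0.137, 0.0], [0.0, -0.1599, 0.0], [-0.0, -0.1827, 0.0], [-0.0, -0.2056, -0.0], [0.0, -0.2284, 0.0], [0.0, -0.2513, 0.0]]
```

>>> arm_command(delta_pos=[[3.0, 0.0, -2.9], [6.0, 0.0, -5.8], [9.1, 0.0, -8.6], [12.9, 0.0, -11.8], [17.5, 0.0, -15.5], [22.3, 0.0, -19.1], [27.1, 0.0, -22.5], [32.1, 0.0, -25.7], [37.3, 0.0, -28.8], [42.5, 0.0, -31.8], [47.9, 0.0, -34.5], [53.3, 0.0, -37.2]], dr=[[0, -0.0163, 0.0], [0, -0.0326, 0.0], [0, -0.0489, 0.0], [0, -0.0685, 0.0], [0, -0.0914, 0.0], [0, -0.1142, 0.0], [0, -0.137, 0.0], [0.0, -0.1599, 0.0], [0, -0.1827, 0.0], [0, -0.2056, 0], [0.0, -0.2284, 0.0], [0.0, -0.2513, 0.0]], grip=[-1, -1, -1, -1, -1, -1, -1, -1, -1, -1, -1, -1])

```text
t: 14.5
ee_pos: [0.5131, -0.0493, 0.1887]
orientation: [[0.003, 1.0, 0.006], [-0.393, 0.007, -0.919], [-0.919, 0.0, 0.393]]
contact_force: [0.9, -0.9, -2.1]
width: 0.0236
```

```bash
python3 - <<'E'
from traj import *
setcmd(*tp(.70,.0055)); st()
im,K,E=cam("scene","s9")
a=cv2.resize(im[90:240,210:350],None,fx=4,fy=4,interpolation=cv2.INTER_CUBIC); cv2.imwrite("pics/s9c.png",a)
for th in np.arange(.55,.85,.05): print(round(th,2),((proj(K,E,[eye(th)])[0]-[210,90])*4).round(0))
ps=np.r_[.735,.77,.805,.84,.875,.91,.945,.975,1.0,1.0]; go2(ps,[.0055]*10)
E
```

```text
t 14.5 p [ 0.5131 -0.0493  0.1887] err mm [-0.1  0.1 -1.1] rot err deg [ 0.02 -0.1   0.02] 
j [ -1.77  14.63  96.97 -24.84  69.35   6.93] F [ 0.9  -0.86 -2.06] M [ 0.31 -0.11  0.06] w 0.0236
psi meas 0.7062 0.1511 Q.x-eye 0.0007
0.55 [389. 299.]
0.6 [397. 308.]
0.65 [405. 316.]
0.7 [412. 325.]
0.75 [419. 334.]
0.8 [425. 343.]
delta_pos [[4.8, 0.0, -3.7], [9.7, 0.0, -7.3], [14.8, 0.0, -10.8], [20.0, 0.0, -14.1], [25.3, 0.0, -17.2], [30.7, 0.0, -20.2], [36.3, 0.0, -23.0], [41.1, 0.0, -25.3], [45.2, 0.0, -27.0], [45.2, 0.0, -27.0]]
dr [[-0.0, -0.0228, -0.0], [-0.0, -0.0457, 0.0], [-0.0, -0.0685, 0.0], [-0.0, -0.0914, -0.0], [-0.0, -0.1142, -0.0], [-0.0, -0.137, -0.0], [-0.0, -0.1599, 0.0], [-0.0, -0.1795, -0.0], [-0.0, -0.1958, 0.0], [-0.0, -0.1958, 0.0]]
```

View pics/s9c.png

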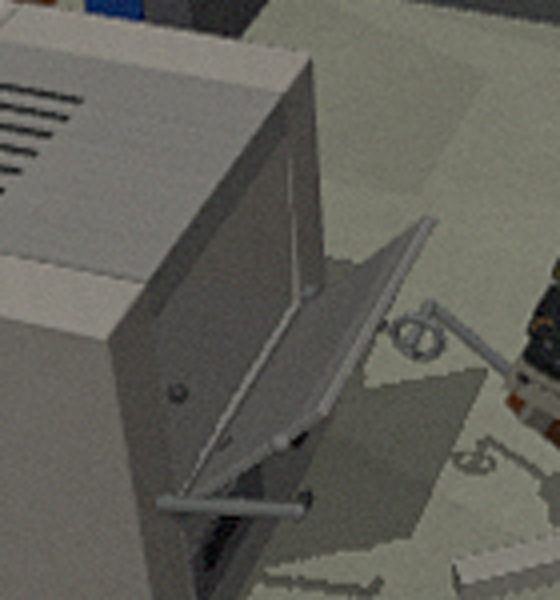

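>>> arm_command(delta_pos=[[4.8, 0.0, -3.7], [9.7, 0.0, -7.3], [14.8, 0.0, -10.8], [20.0, 0.0, -14.1], [25.3, 0.0, -17.2], [30.7, 0.0, -20.2], [36.3, 0.0, -23.0], [41.1, 0.0, -25.3], [45.2, 0.0, -27.0], [45.2, 0.0, -27.0]], dr=[[0, -0.0228, 0], [0, -0.0457, 0.0], [0, -0.0685, 0.0], [0, -0.0914, 0], [0, -0.1142, 0], [0, -0.137, 0], [0, -0.1599, 0.0], [0, -0.1795, 0], [0, -0.1958, 0.0], [0, -0.1958, 0.0]], grip=[-1, -1, -1, -1, -1, -1, -1, -1, -1, -1])

```text
t: 15.8
ee_pos: [0.5127, -0.0421, 0.1362]
orientation: [[0.003, 1.0, 0.006], [-0.564, 0.007, -0.826], [-0.826, -0.001, 0.564]]
contact_force: [0.4, -0.2, -3.4]
width: 0.0235
```

```bash
python3 - <<'E'
from traj import *
setcmd(*tp(1.0,.0055)); st()
im,K,E=cam("scene","s10")
a=cv2.resize(im[150:250,260:360],None,fx=6,fy=6,interpolation=cv2.INTER_CUBIC); cv2.imwrite("pics/s10c.png",a)
for th in np.arange(.95,1.15,.05): print(round(th,2),((proj(K,E,[eye(th)])[0]-[260,150])*6).round(0))
ps=np.r_[1.02,1.04,1.06,1.07,1.08,1.09,1.1]; go2(ps,[.004,.003,.0015,0,0,0,0])
E
```

```text
t 15.8 p [ 0.5127 -0.0421  0.1362] err mm [-0.4  0.2 -1.4] rot err deg [-0.03 -0.02 -0.04] 
j [  5.94  21.77 100.57 -37.64  66.72  23.65] F [ 0.36 -0.15 -3.41] M [ 0.74 -0.04  0.02] w 0.0235
psi meas 1.0094 0.1513 Q.x-eye 0.0004
0.95 [360. 196.]
1.0 [366. 210.]
1.05 [372. 223.]
1.1 [376. 237.]
delta_pos [[4.2, -0.0, -1.1], [8.0, -0.0, -2.3], [12.1, -0.0, -3.2], [14.8, -0.0, -3.1], [16.3, -0.0, -4.0], [17.9, -0.0, -4.8], [19.4, -0.0, -5.7]]
dr [[0.0, -0.0131, -0.0], [-0.0, -0.0261, 0.0], [0.0, -0.0392, -0.0], [-0.0, -0.0457, -0.0], [-0.0, -0.0522, -0.0], [-0.0, -0.0587, 0.0], [-0.0, -0.0653, -0.0]]
```

View pics/s10c.png

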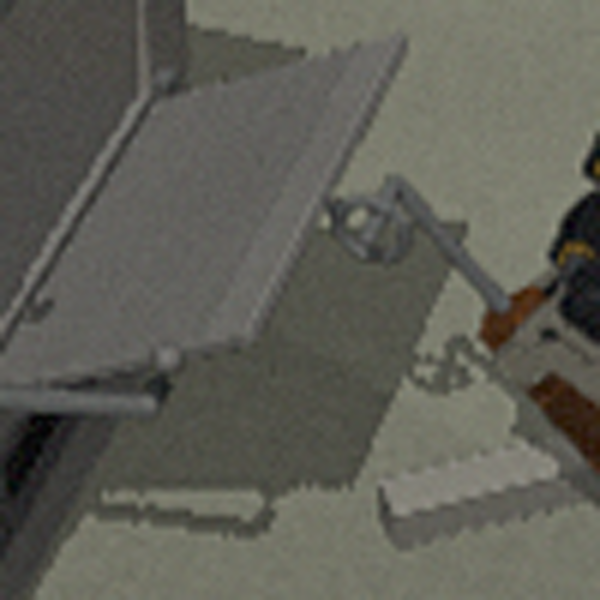

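>>> arm_command(delta_pos=[[4.2, 0, -1.1], [8.0, 0, -2.3], [12.1, 0, -3.2], [14.8, 0, -3.1], [16.3, 0, -4.0], [17.9, 0, -4.8]], dr=[[0.0, -0.0131, 0], [0, -0.0261, 0.0], [0.0, -0.0392, 0], [0, -0.0457, 0], [0, -0.0522, 0], [0, -0.0587, 0.0]], grip=[-1, -1, -1, -1, -1, -1])

```text
t: 16.6
ee_pos: [0.5132, -0.0485, 0.1195]
orientation: [[0.005, 1.0, 0.005], [-0.611, 0.007, -0.791], [-0.791, 0.001, 0.611]]
contact_force: [-0.5, -0.7, -1.2]
width: 0.0233
```

```bash
python3 - <<'E'
from traj import *
setcmd(*tp(1.09,0)); st()
ps=np.arange(1.095,1.17,.005); go2(ps,[0]*len(ps))
E
```

```text
t 16.6 p [ 0.5132 -0.0485  0.1195] err mm [ 0.  -0.1 -0.7] rot err deg [ 0.03 -0.04  0.02] 
j [  7.15  24.32 101.65 -41.66  65.99  28.43] F [-0.49 -0.73 -1.22] M [ 0.4  -0.08 -0.01] w 0.0233
psi meas 1.0944 0.1458 Q.x-eye 0.0007
delta_pos [[0.7, 0.0, -0.5], [1.5, -0.0, -0.9], [2.2, -0.0, -1.4], [3.0, -0.0, -1.8], [3.7, 0.0, -2.3], [4.5, -0.0, -2.7], [5.3, -0.0, -3.2], [6.0, -0.0, -3.6], [6.8, -0.0, -4.1], [7.5, -0.0, -4.5], [8.3, 0.0, -4.9], [9.1, 0.0, -5.4], [9.9, -0.0, -5.8], [10.6, 0.0, -6.2], [11.4, 0.0, -6.6]]
dr [[0.0, -0.0033, -0.0], [0.0, -0.0065, -0.0], [0.0, -0.0098, 0.0], [0.0, -0.0131, 0.0], [-0.0, -0.0163, -0.0], [0.0, -0.0196, -0.0], [0.0, -0.0228, -0.0], [0.0, -0.0261, -0.0], [-0.0, -0.0294, -0.0], [0.0, -0.0326, -0.0], [0.0, -0.0359, 0.0], [0.0, -0.0392, -0.0], [0.0, -0.0424, -0.0], [0.0, -0.0457, -0.0], [0.0, -0.0489, -0.0]]
```

>>> arm_command(delta_pos=[[0.7, 0.0, -0.5], [1.5, 0, -0.9], [2.2, 0, -1.4], [3.0, 0, -1.8], [3.7, 0.0, -2.3]], dr=[[0.0, -0.0033, 0], [0.0, -0.0065, 0], [0.0, -0.0098, 0.0], [0.0, -0.0131, 0.0], [0, -0.0163, 0]], grip=[-1, -1, -1, -1, -1])

```text
t: 17.23
ee_pos: [0.5131, -0.0489, 0.1151]
orientation: [[0.005, 1.0, 0.005], [-0.624, 0.007, -0.781], [-0.781, 0.0, 0.624]]
contact_force: [0.1, 0.3, -1.8]
width: 0.0233
```

```bash
python3 - <<'E'
from traj import *
setcmd(*tp(1.115,0)); st()
im,K,E=cam("scene","s11")
a=cv2.resize(im[150:250,260:360],None,fx=6,fy=6,interpolation=cv2.INTER_CUBIC); cv2.imwrite("pics/s11c.png",a)
ps=np.arange(1.12,1.17,.005); go2(ps,[0]*len(ps))
E
```

```text
t 17.23 p [ 0.5131 -0.0489  0.1151] err mm [-0.  -0.1 -0.7] rot err deg [ 0.03 -0.02  0.01] 
j [  7.6   25.07 101.85 -42.68  65.98  29.77] F [ 0.06  0.3  -1.8 ] M [ 0.49 -0.04  0.02] w 0.0233
psi meas 1.1195 0.1458 Q.x-eye 0.0006
delta_pos [[0.7, -0.0, -0.5], [1.5, -0.0, -0.9], [2.3, -0.0, -1.4], [3.0, -0.0, -1.8], [3.8, -0.0, -2.3], [4.5, -0.0, -2.7], [5.3, -0.0, -3.2], [6.1, -0.0, -3.6], [6.8, -0.0, -4.0], [7.6, -0.0, -4.5]]
dr [[0.0, -0.0033, -0.0], [0.0, -0.0065, 0.0], [0.0, -0.0098, -0.0], [0.0, -0.0131, -0.0], [0.0, -0.0163, -0.0], [0.0, -0.0196, 0.0], [0.0, -0.0228, 0.0], [0.0, -0.0261, -0.0], [0.0, -0.0294, -0.0], [-0.0, -0.0326, -0.0]]
```

View pics/s11c.png

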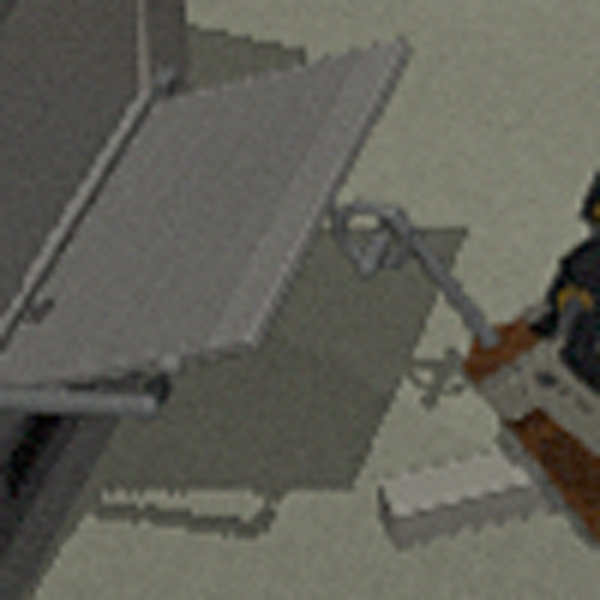

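>>> arm_command(delta_pos=[[0.7, 0, -0.5], [1.5, 0, -0.9], [2.3, 0, -1.4], [3.0, 0, -1.8], [3.0, 0, -1.8]], dr=[[0.0, -0.0033, 0], [0.0, -0.0065, 0.0], [0.0, -0.0098, 0], [0.0, -0.0131, 0], [0.0, -0.0131, 0]], grip=[-1, -1, -1, -1, -1])

```text
t: 17.9
ee_pos: [0.513, -0.0494, 0.1115]
orientation: [[0.004, 1.0, 0.005], [-0.634, 0.007, -0.773], [-0.773, 0.0, 0.634]]
contact_force: [0.2, 0.1, -1.6]
width: 0.0235
```

```bash
python3 - <<'E'
from traj import *
setcmd(*tp(1.135,0)); st()
ps=np.arange(1.139,1.20,.004); go2(ps,[0]*len(ps))
E
```

```text
t 17.9 p [ 0.513  -0.0494  0.1115] err mm [-0.2 -0.1 -0.8] rot err deg [ 0.01 -0.02 -0.01] 
j [  7.95  25.69 102.01 -43.49  65.99  30.84] F [ 0.19  0.11 -1.56] M [ 0.44 -0.12  0.  ] w 0.0235
psi meas 1.1404 0.1458 Q.x-eye 0.0005
delta_pos [[0.6, 0.0, -0.4], [1.2, 0.0, -0.7], [1.8, 0.0, -1.1], [2.4, 0.0, -1.5], [3.0, 0.0, -1.8], [3.6, 0.0, -2.2], [4.2, 0.0, -2.5], [4.9, 0.0, -2.9], [5.5, -0.0, -3.2], [6.1, 0.0, -3.6], [6.7, 0.0, -3.9], [7.3, 0.0, -4.3], [7.9, 0.0, -4.6], [8.6, 0.0, -4.9], [9.2, 0.0, -5.3], [9.8, 0.0, -5.6]]
dr [[0.0, -0.0026, -0.0], [-0.0, -0.0052, -0.0], [-0.0, -0.0078, 0.0], [-0.0, -0.0104, 0.0], [-0.0, -0.0131, 0.0], [-0.0, -0.0157, 0.0], [-0.0, -0.0183, 0.0], [-0.0, -0.0209, -0.0], [0.0, -0.0235, -0.0], [-0.0, -0.0261, 0.0], [-0.0, -0.0287, 0.0], [-0.0, -0.0313, 0.0], [-0.0, -0.0339, -0.0], [-0.0, -0.0365, -0.0], [-0.0, -0.0392, 0.0], [-0.0, -0.0418, -0.0]]
```

>>> arm_command(delta_pos=[[0.6, 0, -0.4], [1.2, 0, -0.7], [1.8, 0, -1.1], [2.4, 0, -1.5], [2.4, 0, -1.5]], dr=[[0, -0.0026, 0], [0, -0.0052, 0], [0, -0.0078, 0], [0, -0.0104, 0], [0, -0.0104, 0]], grip=[-1, -1, -1, -1, -1])

```text
t: 18.52
ee_pos: [0.5131, -0.0498, 0.1088]
orientation: [[0.005, 1.0, 0.005], [-0.642, 0.007, -0.766], [-0.766, 0.0, 0.642]]
contact_force: [0.3, 0.1, -0.5]
width: 0.0238
```

```bash
python3 - <<'E'
from traj import *
setcmd(*tp(1.151,0)); st()
im,K,E=cam("scene","s12")
s=manip.state();Q,Rr=prong(s["ee_pos"],s["orientation"])
f=lambda X:((proj(K,E,X)-[285,175]+.5)*12-.5).round(0).tolist()
print("bend,Q,tip",f([Q-Rr[:,1]*.02,Q,Q+Rr[:,1]*.02]),"eye1.04,1.09",f([eye(1.04),eye(1.09)]))
a=cv2.resize(im[175:225,285:345],None,fx=12,fy=12,interpolation=cv2.INTER_CUBIC); cv2.imwrite("pics/s12c.png",a)
E
```

```text
t 18.52 p [ 0.5131 -0.0498  0.1088] err mm [-0.1 -0.1 -0.7] rot err deg [ 0.02 -0.02  0.  ] 
j [  8.22  26.19 102.11 -44.14  66.01  31.7 ] F [ 0.31  0.11 -0.49] M [ 0.46 -0.13 -0.07] w 0.0238
psi meas 1.1556 0.1458 Q.x-eye 0.0006
bend,Q,tip [[491.0, 154.0], [462.0, 215.0], [432.0, 278.0]] eye1.04,1.09 [[447.0, 147.0], [456.0, 174.0]]
```

View pics/s12c.png

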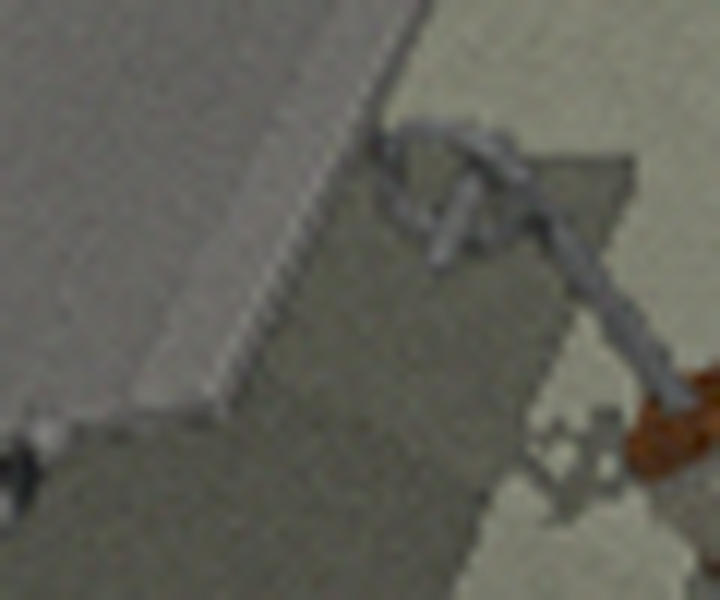

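```bash
cat >> traj.py <<'E'
def flap(th,o,u,w):
    a=np.radians(OVEN); ox=np.array([np.cos(a),np.sin(a),0]); oy=np.array([-np.sin(a),np.cos(a),0])
    oo=o*np.cos(th)+u*np.sin(th); uu=u*np.cos(th)-o*np.sin(th)
    return HIN-ox*oo/1000+oy*w/1000+np.array([0,0,uu/1000])
E
python3 - <<'E'
from traj import *
d=np.load("pics/s12.npz");K,E=d["K"],d["E"]
for th in(1.04,1.06,1.08,1.1):
    X=[flap(th,o,138,w) for o in(0,8) for w in(98,-98)]+[flap(th,34,142,0)]
    print(th,((proj(K,E,X)-[285,175]+.5)*12-.5).round(0).tolist())
X=[flap(0,o,138,w) for o in(0,8) for w in(98,-98)]
print(proj(K,E,X).round(1).tolist())
a=cv2.imread("pics/s1.png"); cv2.imwrite("pics/s1z.png",cv2.resize(a[100:200,230:310],None,fx=6,fy=6,interpolation=cv2.INTER_CUBIC))
a=cv2.imread("pics/s12.png"); cv2.imwrite("pics/s12z.png",cv2.resize(a[150:250,260:360],None,fx=6,fy=6,interpolation=cv2.INTER_CUBIC))
for th in(1.04,1.06,1.08,1.1):
    X=[flap(th,o,138,w) for o in(0,8) for w in(98,-98)]+[flap(th,34,142,0)]
    print(th,((proj(K,E,X)-[260,150]+.5)*6-.5).round(0).tolist())
E
```

```text
1.04 [[187.0, 345.0], [494.0, -255.0], [208.0, 376.0], [512.0, -226.0], [447.0, 147.0]]
1.06 [[194.0, 356.0], [500.0, -245.0], [214.0, 386.0], [517.0, -216.0], [451.0, 158.0]]
1.08 [[201.0, 366.0], [506.0, -235.0], [220.0, 397.0], [522.0, -206.0], [454.0, 168.0]]
1.1 [[207.0, 377.0], [511.0, -225.0], [226.0, 407.0], [527.0, -196.0], [458.0, 179.0]]
[[249.1, 170.3], [281.3, 123.4], [252.4, 171.0], [284.2, 123.9]]
1.04 [[243.0, 322.0], [397.0, 22.0], [254.0, 338.0], [406.0, 37.0], [373.0, 223.0]]
1.06 [[247.0, 328.0], [400.0, 27.0], [257.0, 343.0], [408.0, 42.0], [375.0, 229.0]]
1.08 [[250.0, 333.0], [403.0, 32.0], [260.0, 348.0], [411.0, 47.0], [377.0, 234.0]]
1.1 [[253.0, 338.0], [405.0, 37.0], [263.0, 353.0], [413.0, 52.0], [379.0, 239.0]]
```

View pics/s12z.png

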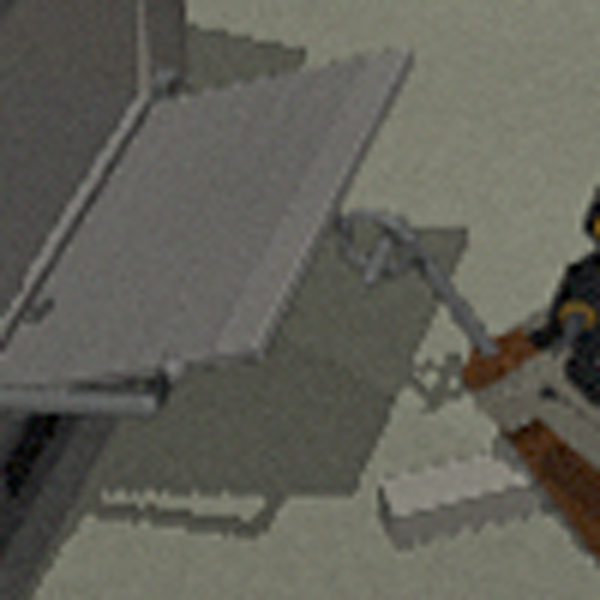

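View pics/s1z.png

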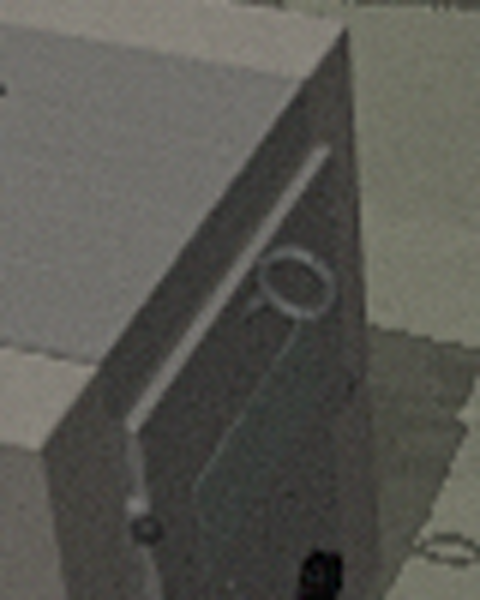

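>>> arm_command(delta_pos=[[0.6, 0, -0.4], [1.2, 0, -0.7], [1.8, 0, -1.1], [1.8, 0, -1.1]], dr=[[0, -0.0026, 0], [0, -0.0052, 0], [0, -0.0078, 0], [0, -0.0078, 0]], grip=[-1, -1, -1, -1])

```text
t: 19.08
ee_pos: [0.5135, -0.0505, 0.1076]
orientation: [[0.005, 1.0, 0.004], [-0.649, 0.007, -0.761], [-0.761, 0.001, 0.649]]
contact_force: [-0.1, -3.0, 5.0]
width: 0.0237
```

```bash
python3 - <<'E'
from traj import *
setcmd(*tp(1.163,0)); st()
im,K,E=cam("scene","s13")
a=cv2.resize(im[150:250,260:360],None,fx=6,fy=6,interpolation=cv2.INTER_CUBIC); cv2.imwrite("pics/s13z.png",a)
E
```

```text
t 19.07 p [ 0.5135 -0.0505  0.1076] err mm [ 0.3 -0.5  0.1] rot err deg [ 0.05 -0.09  0.04] 
j [  8.41  26.53 102.16 -44.7   66.08  32.35] F [-0.14 -2.98  5.  ] M [-0.85 -0.18 -0.13] w 0.0237
psi meas 1.1614 0.1457 Q.x-eye 0.0009
```

View pics/s13z.png

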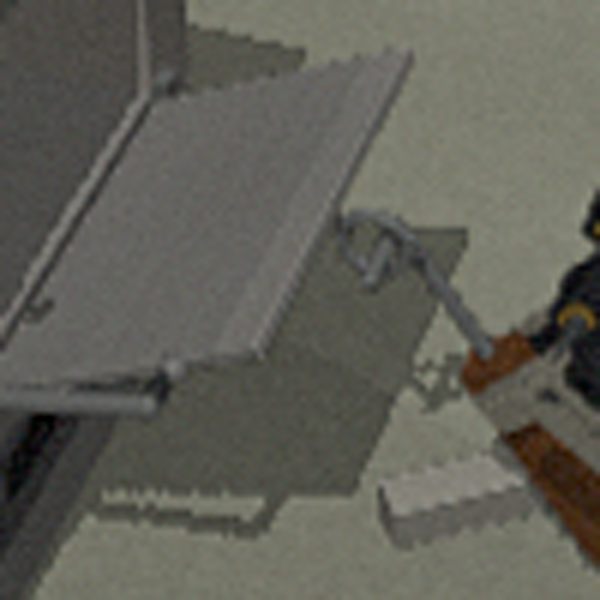

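```bash
python3 - <<'E'
from traj import *
d=np.load("pics/t1.npz");K,E=d["K"],d["E"]
for p in[(515,292),(522,305),(408,362),(415,378),(342,418),(365,455)]:
    q=(170+p[0]/3.4,120+p[1]/3.3); print("white",onz(K,E,q,.02).round(3))
s=manip.state();Q,Rr=prong(s["ee_pos"],s["orientation"])
c=Q-Rr@[.135,.02,0]
for dz in(-.013,.013): print("handle rear",(c+Rr@[-.06,0,dz]).round(3),"front",(c+Rr@[.06,0,dz]).round(3))
go2([1.135,1.115,1.104],[0,0,0])
p,R=tp(1.104,0); rows([(p+[dx,0,0],R) for dx in(-.01,-.02,-.03,-.04,-.05)],commit=False)
E
```

```text
white [ 0.519 -0.101  0.02 ]
white [ 0.507 -0.108  0.02 ]
white [ 0.451 -0.006  0.02 ]
white [ 0.437 -0.013  0.02 ]
white [0.398 0.052 0.02 ]
white [0.364 0.03  0.02 ]
handle rear [0.513 0.003 0.022] front [ 0.514 -0.065  0.121]
handle rear [0.513 0.024 0.037] front [ 0.513 -0.044  0.136]
delta_pos [[-4.2, -0.0, 2.6], [-7.1, 0.0, 4.5], [-8.7, -0.0, 5.6]]
dr [[0.0, 0.0183, -0.0], [-0.0, 0.0313, -0.0], [0.0, 0.0385, -0.0]]
delta_pos [[-8.8, -10.0, 5.5], [-8.8, -20.0, 5.5], [-8.9, -30.0, 5.4], [-8.9, -40.0, 5.4], [-9.0, -50.0, 5.3]]
dr [[0.0, 0.0385, -0.0], [0.0, 0.0385, -0.0], [0.0, 0.0385, -0.0], [0.0, 0.0385, -0.0], [0.0, 0.0385, -0.0]]
```

```bash
python3 - <<'E'
from traj import *
e=eyer(1.104,0)+[.002,0,0]
A=[tp(1.135,0),tp(1.11,0)]+[tcp_for(e,-89.6,f) for f in(50,46,42)]
p,R=A[-1]; B=A+[(p,R)]+[(p+[dx,0,0],R) for dx in(-.008,-.016,-.024,-.032,-.04,-.048)]
rows(B,commit=False)
for p,R in B[::4]: j,er=ik(p,R,manip.state()["joint_positions"]); print(j.round(1),er)
E
```

```text
delta_pos [[-4.2, -0.0, 2.6], [-7.9, -0.0, 5.0], [-13.9, -0.0, 4.0], [-20.4, -0.0, 2.6], [-26.9, -0.0, 1.5], [-26.9, -0.0, 1.5], [-27.0, -8.0, 1.5], [-27.0, -16.0, 1.5], [-27.0, -24.0, 1.4], [-27.1, -32.0, 1.4], [-27.1, -40.0, 1.3], [-27.1, -48.0, 1.3]]
dr [[0.0, 0.0183, -0.0], [0.0, 0.0346, 0.0], [0.0, 0.0958, -0.0], [0.0, 0.1656, -0.0], [0.0, 0.2354, 0.0], [0.0, 0.2354, 0.0], [0.0, 0.2354, 0.0], [0.0, 0.2354, 0.0], [0.0, 0.2354, 0.0], [0.0, 0.2354, 0.0], [0.0, 0.2354, 0.0], [0.0, 0.2354, 0.0]]
[  7.9  25.6 101.9 -43.4  66.1  30.7] 1.1102230246251565e-14
[  2.4  19.8 100.8 -30.2  63.9  16.6] 8.730701961777421e-14
[  2.5  17.7 104.  -30.5  63.   17.3] 3.5416114485542494e-13
```

Move to the ring's centre and level the rod a little first, then check before drawing out.

>>> arm_command(delta_pos=[[-4.2, 0, 2.6], [-7.9, 0, 5.0], [-13.9, 0, 4.0], [-20.4, 0, 2.6], [-26.9, 0, 1.5], [-26.9, 0, 1.5]], dr=[[0.0, 0.0183, 0], [0.0, 0.0346, 0.0], [0.0, 0.0958, 0], [0.0, 0.1656, 0], [0.0, 0.2354, 0.0], [0.0, 0.2354, 0.0]], grip=[-1, -1, -1, -1, -1, -1])

```text
t: 19.88
ee_pos: [0.5135, -0.0343, 0.1293]
orientation: [[0.005, 1.0, 0.003], [-0.452, 0.005, -0.892], [-0.892, 0.003, 0.452]]
contact_force: [0.4, -0.3, -1.5]
width: 0.0236
```

```bash
python3 - <<'E'
from traj import *
p,R=tcp_for(eyer(1.104,0)+[.002,0,0],-89.6,42); setcmd(p,R); st()
im,K,E=cam("scene","s14")
a=cv2.resize(im[175:225,285:345],None,fx=12,fy=12,interpolation=cv2.INTER_CUBIC); cv2.imwrite("pics/s14c.png",a)
rows([(p+[dx,0,0],R) for dx in(-.008,-.016,-.024,-.032,-.04,-.048,-.056)],commit=False)
E
```

```text
t 19.88 p [ 0.5135 -0.0343  0.1293] err mm [ 0.5 -0.5  0.3] rot err deg [0.18 0.03 0.11] 
j [  2.31  19.71 100.82 -30.24  63.78  16.7 ] F [ 0.36 -0.27 -1.47] M [ 0.3  -0.11 -0.04] w 0.0236
psi meas 1.1007 0.1455 Q.x-eye 0.0009
delta_pos [[-0.0, -8.0, -0.0], [-0.1, -16.0, -0.1], [-0.1, -24.0, -0.1], [-0.1, -32.0, -0.2], [-0.1, -40.0, -0.2], [-0.2, -48.0, -0.3], [-0.2, -56.0, -0.3]]
dr [[0.0, 0.0, 0.0], [0.0, 0.0, 0.0], [0.0, 0.0, 0.0], [0.0, 0.0, 0.0], [0.0, 0.0, 0.0], [0.0, 0.0, 0.0], [0.0, 0.0, 0.0]]
```

View pics/s14c.png

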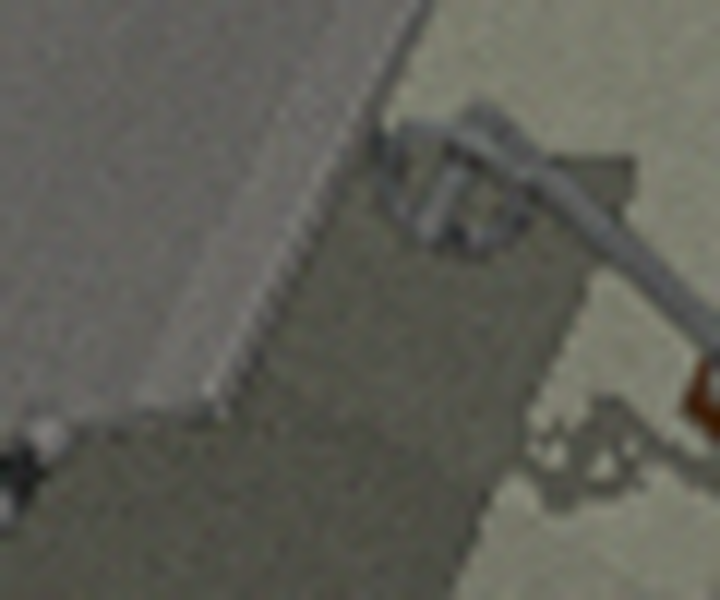

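>>> arm_command(delta_pos=[[2, 0, 0], [2, -8, 0], [2, -16, 0], [2, -24, 0], [2, -34, 0], [2, -46, 0], [2, -58, 0], [2, -58, 0]], dr=[[0, 0, 0], [0, 0, 0], [0, 0, 0], [0, 0, 0], [0, 0, 0], [0, 0, 0], [0, 0, 0], [0, 0, 0]], grip=[-1, -1, -1, -1, -1, -1, -1, -1])

```text
t: 20.92
ee_pos: [0.4539, -0.035, 0.1265]
orientation: [[0.003, 1.0, 0.006], [-0.453, 0.007, -0.892], [-0.892, -0.0, 0.453]]
contact_force: [0.4, 0.1, -2.1]
width: 0.0235
```

```bash
python3 - <<'E'
from traj import *
sync(); st()
im,K,E=cam("scene","s15")
a=cv2.resize(im[130:260,230:360],None,fx=4.5,fy=4.5,interpolation=cv2.INTER_CUBIC); cv2.imwrite("pics/s15c.png",a)
p0,R0=getcmd()
# place pose: same as grasp
Rr,Rt=rodR(-78.93,0,0); _,Rt=rodR(-78.93,0,LEAN)
P=np.array([.5016,.2168,.0343])
j,e=ik(P+[0,0,.09],Rt,manip.state()["joint_positions"]);print(j,e)
rows([(p0+[0,.12,.12],R0),(P+[0,0,.09],Rt),(P+[0,0,.03],Rt)],commit=False)
E
```

```text
t 20.93 p [ 0.4539 -0.035   0.1265] err mm [ 0.   0.  -0.8] rot err deg [0. 0. 0.] 
j [  2.54  14.73 108.7  -30.97  61.51  18.39] F [ 0.44  0.11 -2.14] M [ 0.32 -0.11 -0.  ] w 0.0235
psi meas 1.1189 0.1442 Q.x-eye -0.0585
[  1.34070648  18.77958934  98.56699404  16.30429832  66.14600629
 -16.81639592] 4.496403249731884e-13
delta_pos [[-161.3, 0.8, -52.7], [-111.2, 49.5, -225.6], [-57.7, 49.5, -252.8]]
dr [[0.0, 0.0, 0.0], [-0.1896, 0.731, 0.0198], [-0.1896, 0.731, 0.0198]]
```

View pics/s15c.png

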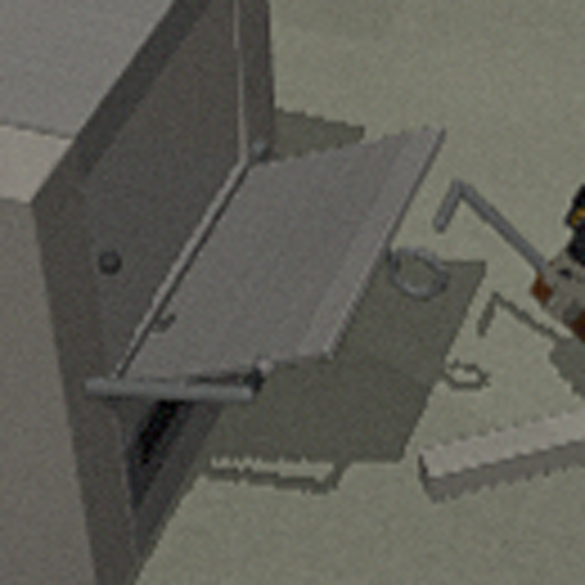

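>>> arm_command(delta_pos=[[-18, 0, -36], [-36, 0.5, -71], [-108, 0.8, -80], [-155, 5, -75], [-160, 15, -100], [-155, 25, -140], [-145, 35, -175], [-130, 45, -205], [-111.2, 49.5, -225.6], [-111.2, 49.5, -225.6], [-111.2, 49.5, -225.6]], dr=[[0, 0, 0], [0, 0, 0], [0, 0, 0], [-0.035, 0.14, 0.004], [-0.07, 0.28, 0.008], [-0.11, 0.42, 0.011], [-0.145, 0.56, 0.015], [-0.18, 0.7, 0.019], [-0.1896, 0.731, 0.0198], [-0.1896, 0.731, 0.0198], [-0.1896, 0.731, 0.0198]], grip=[-1, -1, -1, -1, -1, -1, -1, -1, -1, -1, -1])

```text
t: 22.35
ee_pos: [0.5033, 0.2166, 0.1243]
orientation: [[-0.049, 0.981, 0.186], [0.255, 0.192, -0.948], [-0.966, 0.001, -0.259]]
contact_force: [0.6, 0.6, -1.0]
width: 0.0237
```

```bash
python3 - <<'E'
from traj import *
sync(); s=chk()
im,K,E=cam("scene","s16")
a=cv2.resize(im[190:310,380:510],None,fx=5,fy=5,interpolation=cv2.INTER_CUBIC); cv2.imwrite("pics/s16c.png",a)
Q,Rr=prong(s["ee_pos"],s["orientation"]); c=Q-Rr@[.135,.02,0]
pts=[c+Rr@np.array(v) for v in([.06,0,.013],[-.06,0,.013],[.135,0,0],[.135,.04,0])]
print(((proj(K,E,pts)-[380,190]+.5)*5-.5).round(0).tolist())
P=np.array([.5016,.2168,.0343]); _,Rt=rodR(-78.93,0,LEAN)
rows([(P+[0,0,z],Rt) for z in(.06,.03,.012,.006)],commit=False)
E
```

```text
t 22.35 p [0.5033 0.2166 0.1243] err mm [ 0.   0.  -0.8] rot err deg [0. 0. 0.] 
j [  1.35  18.89  98.4   16.25  66.11 -16.8 ] F [ 0.59  0.62 -0.97] M [-0.26 -0.13  0.02] w 0.0237
[[304.0, 173.0], [555.0, 195.0], [146.0, 178.0], [148.0, 238.0]]
delta_pos [[29.9, -1.7, 7.5], [58.9, -1.8, 15.3], [76.2, -1.8, 19.9], [82.0, -1.8, 21.5]]
dr [[0.0006, 0.0012, -0.0013], [0.0006, 0.0012, -0.0013], [0.0006, 0.0012, -0.0013], [0.0006, 0.0012, -0.0013]]
```

View pics/s16c.png

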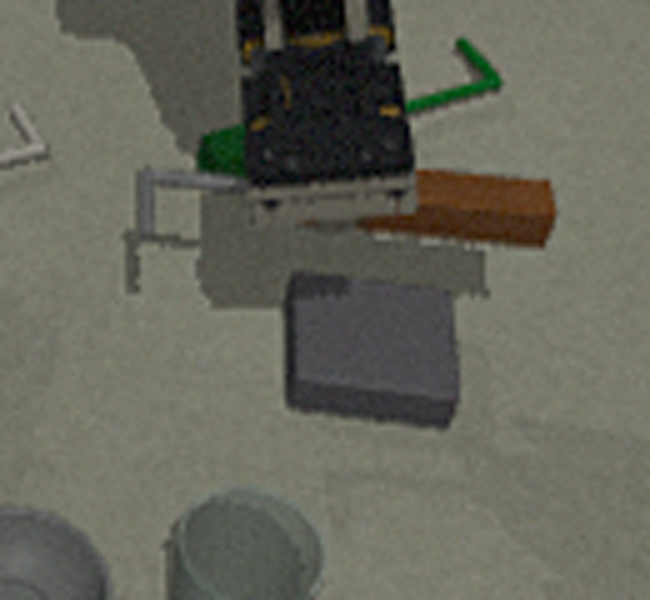

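>>> arm_command(delta_pos=[[20, -1, 5], [42, -1.8, 11], [60, -1.8, 15.5], [72, -1.8, 18.8], [79, -1.8, 20.6], [82, -1.8, 21.5], [82, -1.8, 21.5]], dr=[[0, 0.01, 0], [0.0006, 0.0212, -0.0013], [0.0006, 0.0212, -0.0013], [0.0006, 0.0212, -0.0013], [0.0006, 0.0212, -0.0013], [0.0006, 0.0212, -0.0013], [0.0006, 0.0212, -0.0013]], grip=[-1, -1, -1, -1, -1, -1, -1])

```text
t: 23.28
ee_pos: [0.5012, 0.2171, 0.0391]
orientation: [[-0.054, 0.981, 0.184], [0.275, 0.192, -0.942], [-0.96, -0.0, -0.281]]
contact_force: [0.8, -0.0, -1.3]
width: 0.0234
```

```bash
python3 - <<'E'
from traj import *
s=chk(); 
im,K,E=cam("scene","s17")
a=cv2.resize(im[190:310,380:510],None,fx=5,fy=5,interpolation=cv2.INTER_CUBIC); cv2.imwrite("pics/s17c.png",a)
E
```

```text
t 23.27 p [0.5012 0.2171 0.0391] err mm [ -2.1   0.5 -86.1] rot err deg [ 0.05  1.27 -0.09] 
j [  0.57  25.26 103.54  19.48  55.84 -22.15] F [ 0.78 -0.   -1.3 ] M [-0.22 -0.1  -0.04] w 0.0234
```

View pics/s17c.png

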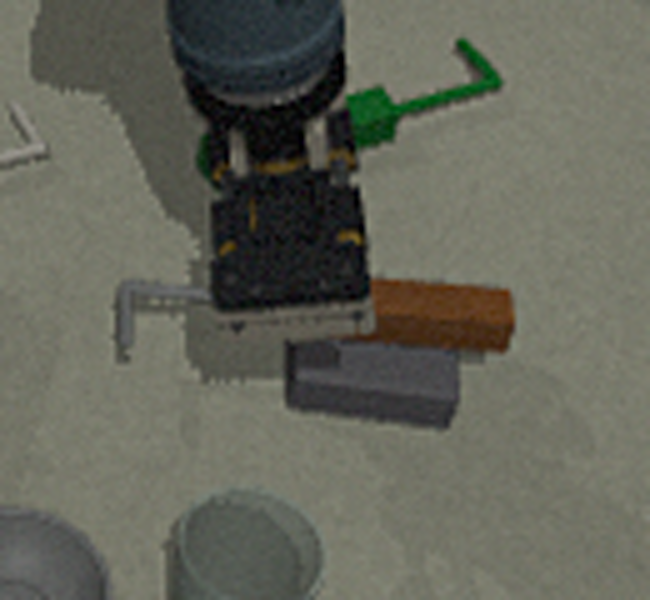

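>>> arm_command(delta_pos=[[1, 0, 0.3], [2, 0, 0.6], [2.9, 0, 0.85], [3.8, 0, 1.1], [3.8, 0, 1.1]], dr=[[0, 0, 0], [0, 0, 0], [0, 0, 0], [0, 0, 0], [0, 0, 0]], grip=[-1, -1, -1, -1, -1])

```text
t: 23.95
ee_pos: [0.5009, 0.217, 0.0347]
orientation: [[-0.055, 0.981, 0.184], [0.275, 0.192, -0.942], [-0.96, -0.001, -0.281]]
contact_force: [-0.3, 0.0, -1.7]
width: 0.0236
```

```bash
python3 - <<'E'
from traj import *
s=chk()
E
```

```text
t 23.95 p [0.5009 0.217  0.0347] err mm [ -2.4   0.4 -90.4] rot err deg [ 0.07  1.28 -0.13] 
j [  0.57  25.63 103.75  19.6   55.34 -22.36] F [-0.3   0.04 -1.7 ] M [-0.32 -0.12 -0.01] w 0.0236
```

>>> arm_command(delta_pos=[[0.5, 0, 0.15], [1, 0, 0.3], [1, 0, 0.3]], dr=[[0, 0, 0], [0, 0, 0], [0, 0, 0]], grip=[-1, -1, -1])

```text
t: 24.32
ee_pos: [0.501, 0.217, 0.0344]
orientation: [[-0.054, 0.981, 0.184], [0.276, 0.192, -0.942], [-0.96, -0.001, -0.281]]
contact_force: [-0.9, -0.5, 5.6]
width: 0.0236
```

```bash
python3 - <<'E'
from traj import *
s=chk()
E
```

```text
t 24.32 p [0.501  0.217  0.0344] err mm [ -2.3   0.4 -90.8] rot err deg [ 0.05  1.29 -0.1 ] 
j [  0.56  25.65 103.78  19.63  55.28 -22.41] F [-0.92 -0.48  5.55] M [-0.22  0.26  0.08] w 0.0236
```

>>> arm_command(delta_pos=[[-0.6, 0, -0.15], [-0.6, 0, -0.15], [-0.6, 0, -0.15], [-0.6, 0, -0.15], [-0.6, 0, -0.15], [-0.6, 0, -0.15]], dr=[[0, 0, 0], [0, 0, 0], [0, 0, 0], [0, 0, 0], [0, 0, 0], [0, 0, 0]], grip=[-1, -0.45, -0.3, -0.1, 0.1, 0.2], grip_force=10)

```text
t: 25.08
ee_pos: [0.501, 0.217, 0.0343]
orientation: [[-0.055, 0.981, 0.184], [0.275, 0.192, -0.942], [-0.96, -0.001, -0.281]]
contact_force: [-0.2, -0.5, 0.3]
width: 0.0542
```

```bash
python3 - <<'E'
from traj import *
s=chk();sync()
cam("wrist","w3")
p0,R0=getcmd()
rows([(p0-R0[:,0]*.03,R0),(p0-R0[:,0]*.12+[0,0,.05],R0)],commit=False)
E
```

```text
t 25.07 p [0.501  0.217  0.0343] err mm [ -2.4   0.4 -90.8] rot err deg [ 0.07  1.28 -0.12] 
j [  0.56  25.66 103.77  19.62  55.29 -22.38] F [-0.22 -0.54  0.29] M [-0.17 -0.14  0.05] w 0.0542
delta_pos [[-30.0, -0.0, 0.0], [-168.0, -0.0, -14.0]]
dr [[0.0, 0.0, 0.0], [0.0, 0.0, 0.0]]
```

View pics/w3.png

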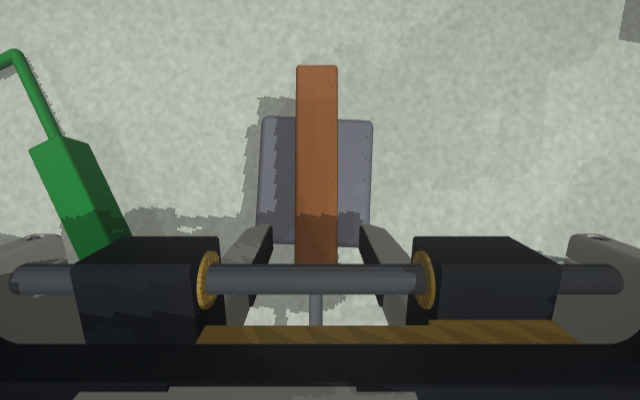

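>>> arm_command(delta_pos=[[-8, 0, 0], [-22, 0, 0], [-45, 0, 0], [-80, 0, 0], [-120, 0, -5], [-160, 0, -14], [-160, 0, -14], [-160, 0, -14]], dr=[[0, 0, 0], [0, 0, 0], [0, 0, 0], [0, 0, 0], [0, 0, 0], [0, 0, 0], [0, 0, 0], [0, 0, 0]], grip=[0.2, 0.2, 0.2, 0.2, 0.2, 0.2, 0.2, 0.2])

```text
t: 26.12
ee_pos: [0.5069, 0.1859, 0.1921]
orientation: [[-0.054, 0.981, 0.184], [0.275, 0.192, -0.942], [-0.96, -0.001, -0.28]]
contact_force: [-0.0, -0.1, -0.1]
width: 0.0557
```

```bash
python3 - <<'E'
from traj import *
s=chk()
im,K,E=cam("scene","s18"); cam("wrist","w4"); cam("top","t4")
E
```

```text
t 26.12 p [0.5069 0.1859 0.1921] err mm [  5.9 -31.1 156.9] rot err deg [-0.   -0.02  0.02] 
j [ -2.83  14.96  93.77  16.3   75.87 -18.51] F [-0.02 -0.11 -0.09] M [-0.18 -0.13  0.  ] w 0.0557
```

View pics/s18.png

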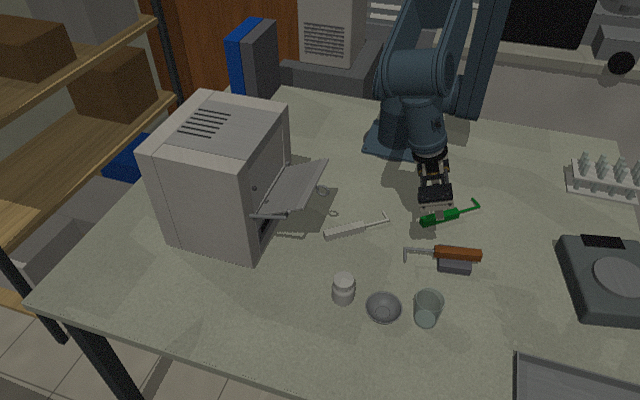

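View pics/w4.png

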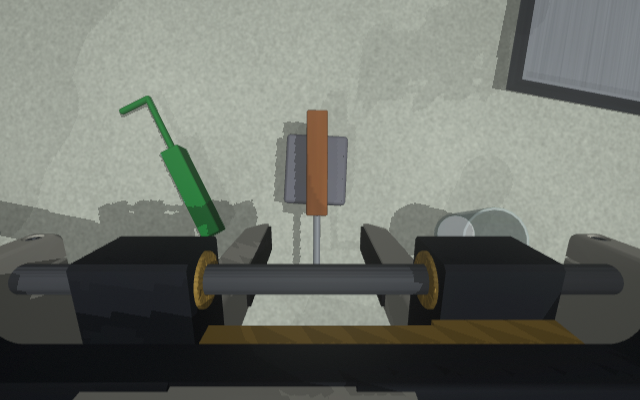

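View pics/t4.png

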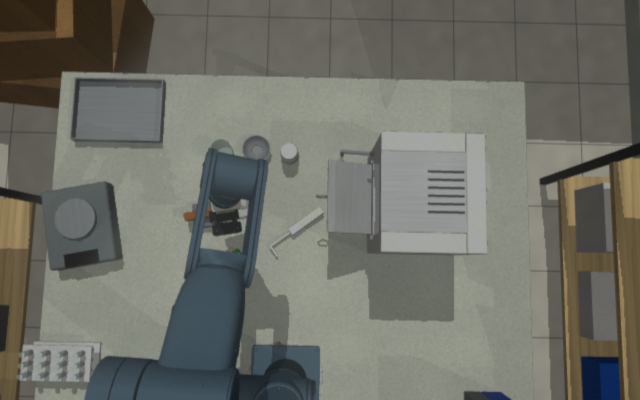

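```bash
python3 - <<'E'
from traj import *
a=cv2.imread("pics/s1.png");b=cv2.imread("pics/s18.png")
for im in(a,b):
    m=cv2.inRange(cv2.cvtColor(im,cv2.COLOR_BGR2HSV),(5,110,40),(18,255,255)); m[:200]=0
    n,l,s,c=cv2.connectedComponentsWithStats(m); i=1+np.argmax(s[1:,4]); print(s[i],c[i].round(2))
for n,(x,y,w,h) in dict(jar=(330,268,30,40),dish=(362,288,42,38),beaker=(410,285,36,46)).items():
    print(n,cv2.absdiff(a[y:y+h,x:x+w],b[y:y+h,x:x+w]).mean().round(2))
z=np.hstack([cv2.resize(im[235:280,395:490],None,fx=4,fy=6,interpolation=cv2.INTER_CUBIC) for im in(a,b)]); 
z2=cv2.resize(b[150:225,245:345],None,fx=4,fy=4,interpolation=cv2.INTER_CUBIC); z2=np.hstack([z2,np.zeros((300,z.shape[1]-400,3),np.uint8)])
cv2.imwrite("pics/fin.png",np.vstack([z,z2]))
d=np.load("pics/s18.npz")
for th in(1.04,1.07,1.1): print(th,((proj(d["K"],d["E"],[flap(th,8,138,98),flap(th,8,138,-98)])-[245,150]+.5)*4-.5+[0,270]).round(0).tolist())
E
```

```text
[434 246  48  16 579] [457.5  253.55]
[434 245  48  17 576] [457.67 252.9 ]
jar 4.57
dish 4.35
beaker 4.41
1.04 [[229.0, 495.0], [330.0, 294.0]]
1.07 [[232.0, 500.0], [333.0, 299.0]]
1.1 [[235.0, 505.0], [335.0, 304.0]]
```

View pics/fin.png

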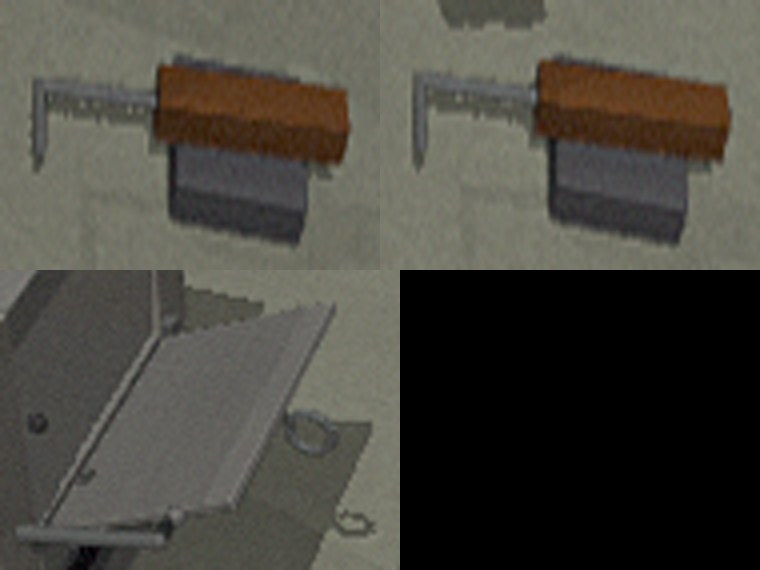

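```bash
python3 - <<'E'
from cell import manip
print(manip.job_done(), manip.state()["t"])
E
```

```text
the job is handed in; nothing more can be done
the job is handed in; nothing more can be done
```

The hatch is fully open and held in its lower catch, and the rod lies flat back on its grey rest. I handed the job in just after 26 s of robot time. It reports no verdict.

**What I did:** I gripped the brown-handled rod near its front end, put the prong through the ring, and pulled the hatch slowly out of its catch. I let it down at about 0.3 rad/s on the hook, pulled it past the lower catch to its stop, drew the hook out and set the rod down.

**Last checks:**
- **Hatch:** its corners match 1.1 rad in the scene picture, both before and after the hook came out. It did not move under a pull of about 7 N at the stop.
- **Rod:** it lies flat, within about 1–2 mm of where it started.
- **Beaker, jar and dish:** the before and after pictures of them differ only by image noise.
- **Robot:** the gripper is open, clear of everything, and the force reading is about zero.

**Disagreements:**
- **Upper catch:** the wrist read about 11 N while pulling it, and about 9 N holding still, against the 4–7 N stated. That is still under 15 N.
- **Grip:** after that pull the prong looked about 3 mm higher than my model, probably a small twist of the handle in the fingers. I allowed for it when drawing out and setting down.
- **Not seen directly:** the lower click happened between two readings, and I did not measure the hatch's speed or peak forces within moves. I inferred the click from the hatch's angle and the later firm stop.

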